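Pin a drawbar eye and lock the pin with its hairpin clip

TASK

The pin that holds the towing eye in the drawbar fork has only been started: push it in by its head until the head sits against the fork and the drilled end stands out on the other side. Then take the larger of the two hairpin clips from the wooden block, slide its straight leg from above right through the cross hole in the pin's end, and press on until the bowed leg snaps over the pin and hugs it. Let go, and leave the small clip and the things standing round about where they are.

Things in the scene. Friction and masses are not known exactly. Their poses are not given: they have to be found in the camera images.
- drawbar: Dark steel drawbar nose, fixed on the board: foot plate 90 x 84 mm, 30 mm square tube rising at 30 deg away from the robot, at its upper end a fork (cheeks 32 mm wide, 42 mm over their outer faces) holding a bare towing eye (ring 57 mm). Origin on the board's top below the fork's middle; x along the tube in plan, away from the robot; y level along the pin, from head to drilled end; z up.
- pin (a joint): How far in the pin is, in m: 0 = head 28 mm off its stop, drilled end still inside the fork; 0.028 = home, head against the washer on the fork. The pin slides only along drawbar +y, does not turn, slides stiffly (about 7 N) to a hard stop and stays where it is left.
- pin_hole (a point): Centre of the 7 mm cross hole in the pin's end; moves with the pin, 185 mm above the cart's top. z = hole axis upward, leaning 30 deg from vertical, upper mouth towards the robot; y = pin axis, from the head to this end; x = up along the drawbar. The pin is bright steel, 20 mm thick, its end 16 mm beyond the hole. Pin home: hole at drawbar y = +40 mm, 16 mm outside the 31 mm washer.
- pin_head (a point): Middle of the outer face of the pin's round head (35 mm across, 11 mm thick), 75 mm from the hole along the pin; faces drawbar -y, is pushed towards drawbar +y. Moves with the pin.
- clip: The hairpin clip to fit: 5 mm bright wire, 106 mm long, 60 g. Stands legs down in the block, leaning up to 5 deg. Origin on the straight leg's axis level with the loop's centre; z along the straight leg to the loop (up), x to the bowed leg, y across. Bowed leg in the plane y = 0: bow round the seat point, narrowest 7 mm off the leg's axis at z = -50 mm, flared tip at x = 14, z = -60 mm.
- clip_loop (a point): Centre of the large clip's loop, at (10, 3.75, 0) mm in the clip's frame, about 194 mm above the cart's top in the block. The loop is a double coil 25 mm across; grip it across its flat faces, 12.5 mm apart (y = -2.5 and +10 mm). With the clip seated the pin's surface is 30 mm below the loop's centre, so keep the fingertips on the loop.
- clip_tip (a point): Round tip of the large clip's straight leg, 93 mm below the clip's origin.
- clip_seat (a point): Point on the large clip's straight leg 40 mm below its origin; coincides with point pin_hole when the bow hugs the pin (bowed leg on either side). Pressing on takes about 5 to 10 N while the flare rides up, 20 to 13 mm short of the seat; then the clip draws itself in; 1 to 2 mm past the seat the neck above the bow stops it hard.
- clip_spring (a joint): Opening of the large clip's bowed leg, in rad: 0 = at rest, about 0.08 while its narrow part rides over the pin. It springs back by itself.
- small_clip: A smaller hairpin clip of the same form (4.5 mm wire, 88 mm long, loop 20 mm across) in the block's other slot. Origin on its straight leg level with its loop. Too small for this pin: it stays in the block. The two clips may stand in either slot.
- clip_block: Fixed pale wooden block 104 x 50 x 61 mm on the board, left of the drawbar; origin under its centre, x along its long side. Two slots 20.5 x 6.5 mm (long side along x), 55 mm deep, 49 mm apart along x; in each stands a clip, its plane along the block's x, bowed leg to +x.
- board: Fixed brown wooden work board, 155 x 260 mm, on two bearers over the sockets at the far left of the cart; its top is 95 mm above the cart's top. Origin on the cart's top under its centre, x along its short side, away from the robot. The drawbar and the clip block stand on it.
- oiler: Grease bottle with a red nozzle, 54 mm across, 165 mm tall, origin under its centre; stands on the cart among the tools, right of the board. Bystander.
- tin: Open tin, 73 mm across, 42 mm tall, origin under its centre; stands on the cart in front of the board. Bystander.
- tape_roll: Roll of black tape, 62 mm across, 18 mm tall, origin under its centre; at the cart's right end. Bystander.

How it is judged:
On the way, in this order (a step that is already met when the one before it is completed fails the run):
1. the pin is pushed home, its head against the fork (value of joint pin above 0.0255 m), for 0.2 s.
2. the large clip's straight leg has passed right through the cross hole (z of clip_tip in the frame of pin_hole below -0.015 m and x of clip_tip in the frame of pin_hole between -0.008 and 0.008 m and y of clip_tip in the frame of pin_hole between -0.008 and 0.008 m and angle between the z axis of clip and the z axis of pin_hole, either way round below 0.25 rad), for 0.1 s.
At the end, for the whole second after the job is handed in: Pin home (within 2.5 mm); the large clip's seat point within 5 mm of the cross hole's centre, its leg along the hole (0.25 rad), its plane square to the pin (0.3 rad), the bowed leg sprung back (under 0.05 rad); clip released and at rest (value of joint pin above 0.0255 m and distance between clip_seat and pin_hole below 0.005 m and angle between the z axis of clip and the z axis of pin_hole, either way round below 0.25 rad and angle between the y axis of clip and the y axis of pin_hole, either way round below 0.3 rad and value of joint clip_spring below 0.05 rad and linear speed of clip below 0.02 m/s and contact force between clip and the fingers below 0.1 N); the robot touches nothing.
It fails at once if the small clip, the grease bottle, the tin or the tape roll is shifted by more than 30 mm (distance of any of small_clip, oiler, tin, tape_roll from where it was at the start of the episode above 0.03 m).
It also fails if it takes over 67 s, if anything falls off the work surface, if the arm or the gripper's body presses on something with over 40 N, if the wrist force passes 120 N, or if a joint passes its speed limit or range.

ROBOT

A 7-joint arm with a two-finger parallel gripper is mounted at the origin on a cart in front of the work surface, level with it; the furniture and walls round the work are solid. World frame = base frame: x ahead of the robot, y to its left, z up, the work surface at z = 0. Lengths are in m, angles in rad, forces in N, time in s.
With the tool pointing down it reaches from about 0.4 to 0.85 m from the base axis. Payload 10.4 kg.
Tool frame: the origin (TCP) lies on the centre line of the jaws, within the pads' length; the fingertips stand 8 mm ahead of it and the grasp point (between the pads) lies 11 mm behind it (r.tip_extent is the distance from the TCP to the fingertips, in m); z points along the fingers, y is the line along which they close (so a half turn about z gives the same grasp; the last joint's range is limited). The gripper opens to 87 mm and grips with 3 to 60 N. Pads are 19 mm wide; open, the fingers measure 117 mm over their backs; the gripper's body (75 mm by 190 mm) begins 51 mm behind the grasp point.
Start: joints at [1.205, 0.332, -0.065, 1.46, 0.022, 1.35, -0.088], TCP at [0.21, -0.589, 0.231] pointing down, gripper open.
Joint ranges: [-2.6, 2.6], [-0.5, 2.12], [-1.47, 1.34], [0.16, 2.42], [-1.27, 4.41], [0.06, 2.06], [-2.6, 2.6]. Speed limits (rad/s): [2.22, 2.22, 2.79, 2.79, 3.14, 3.14, 3.14].

INTERFACE

Orientations are given as a unit quaternion [x, y, z, w].
In Python, from station import state, imaging, ticket, r gives the robot as it stands.
- The arm moves only by the tool step_arm, never from a script. Its arguments are lists of equal length, an entry for each row: "translation": the shift along the tool's x, y, z in units of 40 mm (1.0 is 40 mm), a list of three; "delta_rot": the turn, a rotation vector about the tool's x, y, z in rad, a list of three; "fingers": the opening, from 0 (shut) to 1 (fully open). A call has exactly 10 rows; each row shifts and turns the commanded pose from where the row before left it, along the tool's axes as they then stand; what a row does not reach is not made up. A row lasts 1/12 s, in which the tool goes at most 41.7 mm and 7.16 degrees, less where a joint would pass 70% of its speed; a pose out of reach is approached as far as the arm can. A call is refused whole if a number of a shift passes 1 or a number of a turn 0.125, either way. A call with a gripper value outside its range is refused whole. The fingers move at their own pace and stop on an object; "force" is the grip in N (left out, the last holds). Time passes only in rows, so rows that do not move let the fingers close, or fill a call up. It gives the time, the measured TCP pose, the force, the opening and the grip force at its end, in the units of the state.
- state(): the state, without advancing time (a new reading comes with each control period).
- imaging.read_camera(name): name is "side" or "top" or "wrist"; returns (picture, depth): 384x512x3 uint8, red, green, blue; 384x512 float32, m along the optical axis (not along the pixel's ray), 0 where there is no reading.
- imaging.camera_info(name): a dict with "camera_matrix" (3x3 intrinsics, pixels), "origin" and "orientation" of the camera in the world. Camera axes: x right, y down, z forward; pixel columns grow to the right and rows downward; lengths in m; the calibration is good to about 2 mm. A picture is of the moment at which its call begins: read the wrist's pose just before it. camera_info takes no time and is no camera call; for the wrist camera it gives the pose at the moment of the call.
- ticket.job_done(): hands the job in; it is judged then, once.
The state is a dict: "clock": time; "joint_positions": joint angles; "joint_vel": joint speeds; "joint_efforts": joint torques, N m; "eef_pos": TCP position; "eef_rot": TCP orientation; "contact_force": force on the tool from outside, world axes, zero at the start; "wrist_torque": the same for the moment, N m; "gripper_width": finger opening in m; "grasp_force": force on a finger pad.
Only numpy, scipy, OpenCV 4.12 (cv2) and the standard library are available. Lean on these libraries where they do the work, as an engineer would, in place of code of your own. Each camera call takes 0.05 s, during which the arm holds its last target. There are 200 camera calls.

## Working session

There is one attempt and no reset: what is moved stays moved. The work goes in short steps, Python scripts to look and compute and a tool call to move; the robot and the scene stay as the last step left them, time stands still between calls to the robot, and variables do not carry over. Pictures are saved under pics/ and viewed, at most 10 in all, crops included, and the job is handed in when it is done.

Besides the shell and the picture viewer there is one more tool, called by a JSON object that holds its "api" and its "payload", one argument or row to a line. step_arm: Moves the arm, as the interface text tells. Its arguments: {"type":"object","properties":{"translation":{"type":"array"},"delta_rot":{"type":"array"},"fingers":{"type":"array"},"force":{"type":"number"}},"required":["translation","delta_rot","fingers"]}

```bash
mkdir -p pics; ls
cat > a.py <<'E'
from station import state, imaging, ticket, r
import cv2,numpy as np
s=state();print(s)
for n in ["side","top"]:
    p,d=imaging.read_camera(n);i=imaging.camera_info(n);print(n,i)
    cv2.imwrite(f"pics/{n}0.png",p[:,:,::-1]);np.savez(f"{n}0.npz",p=p,d=d,K=i["camera_matrix"],o=i["origin"],q=i["orientation"])
a=[cv2.imread(f"pics/{n}0.png") for n in ["side","top"]]
E
python3 a.py
```

```text
pics
{'clock': 0.0, 'joint_positions': array([ 1.20537222,  0.33289668, -0.06469095,  1.46091271,  0.02160903,
        1.34990406, -0.08850338]), 'joint_vel': array([ 1.83127290e-04,  1.56923134e-03, -7.77148773e-05, -8.51422989e-04,
        1.93337632e-04,  7.15391251e-04, -3.75104606e-04]), 'joint_efforts': array([-9.29058333e-04, -6.23259258e+01,  2.39609292e-02, -3.89897919e+01,
       -6.15267176e-02,  3.96086345e-02,  1.30838575e-04]), 'eef_pos': array([ 0.20995711, -0.58829065,  0.22975208]), 'eef_rot': array([ 9.85343750e-01,  1.70578976e-01, -1.59072046e-04, -6.94537742e-04]), 'contact_force': array([-0.02693541,  0.16744306,  0.19169613]), 'wrist_torque': array([ 0.00182632,  0.02959187, -0.04150399]), 'grasp_force': 0.0, 'gripper_width': 0.0869340299447749}
side {'camera_matrix': array([[367.1867286 ,   0.        , 257.71579442],
       [  0.        , 367.1867286 , 194.84076066],
       [  0.        ,   0.        ,   1.        ]]), 'origin': array([0.45884706, 0.80782298, 0.84539121]), 'orientation': array([-0.08439623,  0.90181437, -0.42169211,  0.04223606])}
top {'camera_matrix': array([[376.90590306,   0.        , 257.21936977],
       [  0.        , 376.90590306, 191.9561773 ],
       [  0.        ,   0.        ,   1.        ]]), 'origin': array([ 0.40096792, -0.006103  ,  1.11817929]), 'orientation': array([-0.68031367,  0.72546688, -0.07502294,  0.07240631])}
```

View pics/side0.png

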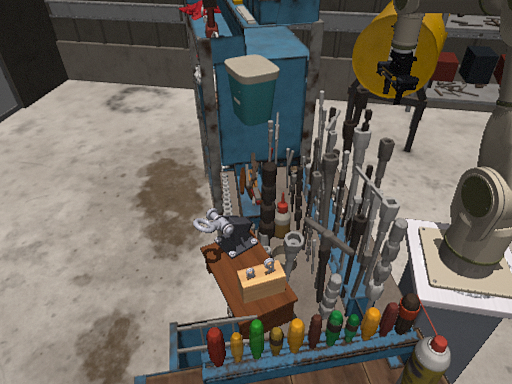

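View pics/top0.png

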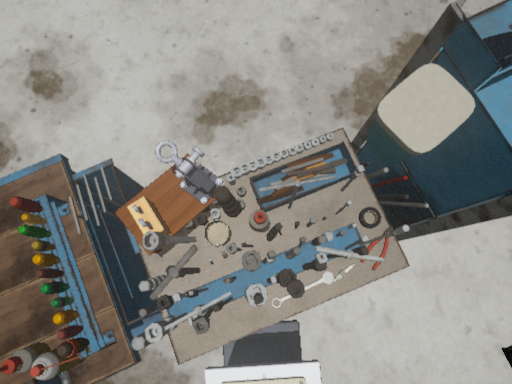

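```bash
cat > h.py <<'E'
from station import state, imaging, ticket, r
import cv2,numpy as np
from scipy.spatial.transform import Rotation as R
np.set_printoptions(precision=4,suppress=True)
def load(n):
    z=np.load(n+".npz");return z["p"],z["d"],z["K"],z["o"],z["q"]
def snap(cam,name):
    i=imaging.camera_info(cam);p,d=imaging.read_camera(cam)
    np.savez(name+".npz",p=p,d=d,K=i["camera_matrix"],o=i["origin"],q=i["orientation"])
    return p,d
def crop(name,u0,v0,w,h,s):
    p=load(name)[0];c=cv2.resize(np.ascontiguousarray(p[v0:v0+h,u0:u0+w,::-1]),None,fx=s,fy=s,interpolation=cv2.INTER_CUBIC)
    for k in range(0,w,20):cv2.putText(c,str(u0+k),(int(k*s),9),0,.35,(0,255,255),1);cv2.line(c,(int(k*s),10),(int(k*s),16),(0,255,255),1)
    for k in range(0,h,20):cv2.putText(c,str(v0+k),(0,int(k*s)+4),0,.35,(0,255,255),1)
    return c
def pt(name,u,v,dz=None):
    p,d,K,o,q=load(name)
    z=d[int(round(v)),int(round(u))] if dz is None else dz
    return R.from_quat(q).apply(np.array([(u-K[0,2])/K[0,0],(v-K[1,2])/K[1,1],1])*z)+o
def ray(name,u,v):
    p,d,K,o,q=load(name)
    w=R.from_quat(q).apply([(u-K[0,2])/K[0,0],(v-K[1,2])/K[1,1],1]);return o,w/np.linalg.norm(w)
def tri(obs):
    A=np.zeros((3,3));b=np.zeros(3)
    for o,w in (ray(*x) for x in obs):
        P=np.eye(3)-np.outer(w,w);A+=P;b+=P@o
    x=np.linalg.solve(A,b)
    return x,[np.linalg.norm((np.eye(3)-np.outer(w,w))@(x-o)) for o,w in (ray(*k) for k in obs)]
def atz(name,u,v,z):
    o,w=ray(name,u,v);return o+w*(z-o[2])/w[2]
def proj(name,X):
    p,d,K,o,q=load(name);c=R.from_quat(q).inv().apply(np.atleast_2d(X)-o);u=c@K.T;return u[:,:2]/u[:,2:]
E
python3 - <<'E'
from h import *
a=crop("top0",110,130,130,130,4.6);b=crop("side0",185,195,120,110,4.6)
cv2.imwrite("pics/tc.png",a);cv2.imwrite("pics/sc.png",b)
E
```

```text
(no output)
```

View pics/tc.png

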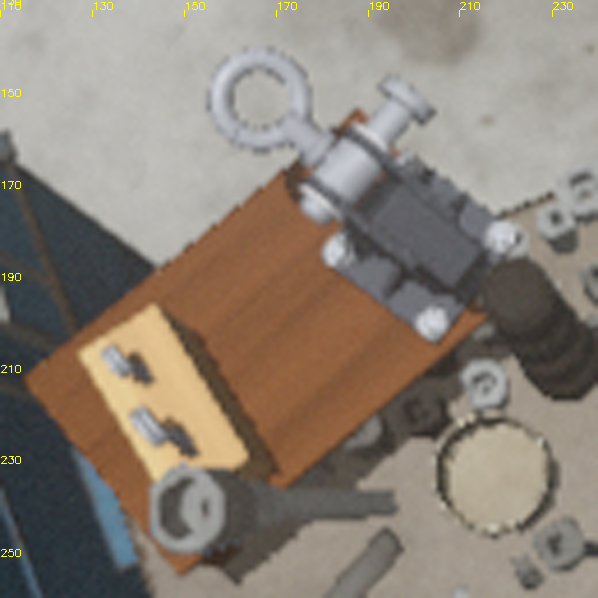

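View pics/sc.png

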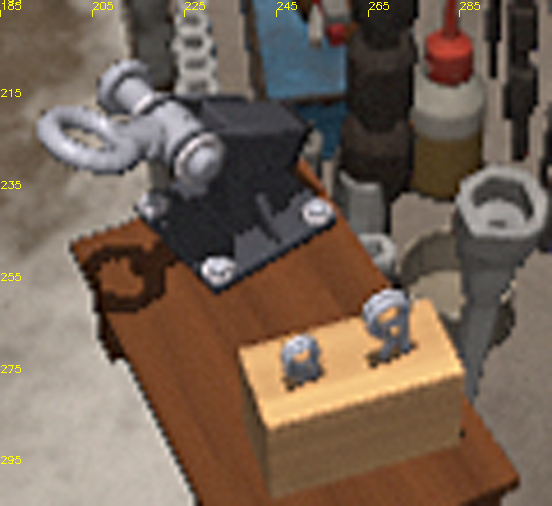

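Run:
```python
from h import *
print("head",tri([("top0",198.5,151.7),("side0",212.2,214.1)]))
print("end",tri([("top0",179.1,175.0),("side0",229.1,229.3)]))
print("big",tri([("top0",142.2,222.3),("side0",269.1,262)]))
print("small",tri([("top0",134.5,208),("side0",250.3,272.5)]))
for c in [(136,197),(145,196.5),(163.5,230),(128,206.5)]: print("blk top",c,pt("top0",*c),atz("top0",*c,.156))
print("board",[atz("top0",*c,.095) for c in [(116,212),(188,154),(149,254)]])
for c in [(144,236),(150,240),(150,233),(160,240),(180,238)]: print("tool",pt("top0",*c))
for c in [(196,158),(188,167),(186,161),(200,154),(142,222),(200,152)]: print("d",c,pt("top0",*c))
for c in [(229,229),(212,214),(206,211),(269,258),(290,238)]: print("ds",c,pt("side0",*c))
print(pt("top0",222,195))
```

```text
head (array([0.7151, 0.1293, 0.1832]), [np.float64(0.0002733138330013655), np.float64(0.00027331383300154986)])
end (array([0.6553, 0.1801, 0.1873]), [np.float64(0.00024914513333369395), np.float64(0.000249145133333757)])
big (array([0.5384, 0.2718, 0.1951]), [np.float64(1.7921001290576116e-05), np.float64(1.792100129058389e-05)])
small (array([0.5778, 0.2961, 0.1788]), [np.float64(0.0006628637044496391), np.float64(0.0006628637044496756)])
blk top (136, 197) [0.6247 0.3187 0.0963] [0.6117 0.2997 0.156 ]
blk top (145, 196.5) [0.6244 0.2936 0.097 ] [0.6115 0.2763 0.156 ]
blk top (163.5, 230) [0.5225 0.2323 0.1434] [0.5209 0.2292 0.156 ]
blk top (128, 206.5) [0.5873 0.3194 0.1587] [0.5878 0.3203 0.156 ]
board [array([0.5865, 0.3738, 0.095 ]), array([0.7401, 0.172 , 0.095 ]), array([0.4665, 0.2838, 0.095 ])]
tool [0.4989 0.2528 0.2444]
tool [0.4914 0.2464 0.2181]
tool [0.505  0.239  0.2443]
tool [0.4874 0.2161 0.2436]
tool [0.5022 0.1964 0.112 ]
d (196, 158) [0.6963 0.1351 0.191 ]
d (188, 167) [0.6723 0.1554 0.1957]
d (186, 161) [0.6872 0.1594 0.1996]
d (200, 154) [0.706  0.1244 0.1919]
d (142, 222) [0.5376 0.2691 0.2058]
d (200, 152) [0.709  0.1232 0.1991]
ds (229, 229) [0.6538 0.1862 0.1948]
ds (212, 214) [0.7106 0.1417 0.1955]
ds (206, 211) [ 1.153  -0.9222 -0.8218]
ds (269, 258) [0.5391 0.2701 0.2068]
ds (290, 238) [0.4985 0.2242 0.2319]
[0.5691 0.0622 0.3156]
```

Run:
```python
from h import *
p,d,K,o,q=load("top0")
v,u=np.mgrid[0:384,0:512];c=np.stack([(u-K[0,2])/K[0,0]*d,(v-K[1,2])/K[1,1]*d,d],-1).reshape(-1,3)
X=R.from_quat(q).apply(c)+o
m=(d.ravel()>0)&(X[:,2]>.2)&(X[:,0]>.2)
Y=X[m]
cells={}
for x,y,z in Y:
    k=(round(x/.06),round(y/.06));cells[k]=max(cells.get(k,0),z)
for k,z in sorted(cells.items()): print((round(k[0]*.06,2),round(k[1]*.06,2)),round(z,2),end="; ")
i=imaging.camera_info("wrist");s=state();T=R.from_quat(s["eef_rot"])
print("\ncam in tool",T.inv().apply(i["origin"]-s["eef_pos"]),(T.inv()*R.from_quat(i["orientation"])).as_matrix(),i["camera_matrix"])
print(T.as_matrix())
sm=(X[:,2]>.225)&(abs(X[:,0]-.5)<.05)&(abs(X[:,1]-.235)<.05);print("socket",X[sm].min(0),X[sm].max(0),np.percentile(X[sm],98,axis=0))
```

```text
(0.18, -0.54) 0.23; (0.18, -0.48) 0.33; (0.18, 0.42) 0.23; (0.18, 0.48) 0.26; (0.24, -0.54) 0.3; (0.24, -0.48) 0.33; (0.24, 0.24) 0.34; (0.24, 0.36) 0.31; (0.24, 0.42) 0.32; (0.24, 0.48) 0.3; (0.24, 0.54) 0.25; (0.24, 0.6) 0.23; (0.3, 0.06) 0.44; (0.3, 0.12) 0.44; (0.3, 0.18) 0.36; (0.3, 0.24) 0.36; (0.3, 0.36) 0.31; (0.3, 0.42) 0.32; (0.36, -0.06) 0.48; (0.36, 0.0) 0.45; (0.36, 0.06) 0.36; (0.36, 0.12) 0.44; (0.36, 0.18) 0.33; (0.36, 0.24) 0.3; (0.36, 0.42) 0.3; (0.36, 0.48) 0.29; (0.42, -0.24) 0.35; (0.42, -0.18) 0.33; (0.42, -0.12) 0.33; (0.42, -0.06) 0.39; (0.42, 0.0) 0.33; (0.42, 0.06) 0.3; (0.42, 0.12) 0.23; (0.42, 0.18) 0.24; (0.42, 0.24) 0.24; (0.42, 0.42) 0.31; (0.42, 0.48) 0.31; (0.48, -0.6) 0.26; (0.48, -0.3) 0.36; (0.48, -0.24) 0.34; (0.48, -0.18) 0.27; (0.48, -0.12) 0.31; (0.48, -0.06) 0.23; (0.48, 0.0) 0.22; (0.48, 0.06) 0.3; (0.48, 0.12) 0.23; (0.48, 0.18) 0.23; (0.48, 0.24) 0.26; (0.48, 0.42) 0.21; (0.48, 0.48) 0.3; (0.54, -0.6) 0.32; (0.54, -0.54) 0.31; (0.54, -0.06) 0.23; (0.54, 0.0) 0.34; (0.54, 0.06) 0.32; (0.54, 0.24) 0.25; (0.54, 0.3) 0.21; (0.54, 0.48) 0.32; (0
[... 614 characters left out ...]
4; (0.78, -0.6) 0.38; (0.78, -0.54) 0.47; (0.78, -0.48) 0.48; (0.78, -0.42) 0.4; (0.78, -0.36) 0.4; (0.78, -0.3) 0.4; (0.84, -0.6) 0.38; (0.84, -0.54) 0.38; (0.84, -0.48) 0.46; (0.84, -0.42) 0.45; (0.9, -0.6) 0.38; (0.9, -0.54) 0.38; (0.9, -0.48) 0.45; (0.9, -0.42) 0.46; (0.96, -0.66) 0.35; (0.96, -0.6) 0.36; (0.96, -0.54) 0.36; 
cam in tool [ 0.0834  0.0002 -0.1546] [[ 0.0011 -0.9531 -0.3025]
 [ 1.      0.0009  0.0006]
 [-0.0003 -0.3025  0.9531]] [[286.6128   0.     253.1632]
 [  0.     286.6128 195.1801]
 [  0.       0.       1.    ]]
[[ 0.9418  0.3361 -0.0005]
 [ 0.3361 -0.9418  0.0011]
 [-0.0001 -0.0012 -1.    ]]
socket [0.4681 0.2129 0.225 ] [0.5124 0.2558 0.2554] [0.5093 0.2551 0.2536]
```

{"api": "step_arm", "payload": {
  "translation": [
    [0,0,-0.5],
    [0,0,-0.9],
    [0,0,-0.9],
    [0,0,-0.9],
    [0,0,-0.9],
    [0,0,-0.9],
    [0,0,-0.9],
    [0,0,-0.9],
    [0,0,-0.9],
    [0,0,-0.3]
  ],
  "delta_rot": [
    [0,0,0],
    [0,0,-0.09],
    [0,0,-0.09],
    [0,0,-0.09],
    [0,0,-0.09],
    [0,0,-0.09],
    [0,0,-0.08],
    [0,0,0],
    [0,0,0],
    [0,0,0]
  ],
  "fingers": [1,1,1,1,1,1,1,1,1,1]
}}

```text
clock: 0.93
eef_pos: [0.2105, -0.5895, 0.5549]
eef_rot: [0.906, 0.423, -0.0, 0.005]
contact_force: [0.0, 0.8, 0.8]
gripper_width: 0.087
grasp_force: 0.0
```

{"api": "step_arm", "payload": {
  "translation": [
    [0.4,-0.1,0],
    [0.7,-0.16,0],
    [0.7,-0.16,0],
    [0.7,-0.16,0],
    [0.7,-0.16,0],
    [0.7,-0.16,0],
    [0.7,-0.16,0],
    [0.7,-0.16,0],
    [0.7,-0.16,0],
    [0.7,-0.16,0]
  ],
  "delta_rot": [
    [0,0,0],
    [0,0,0],
    [0,0,0],
    [0,0,0],
    [0,0,0],
    [0,0,0],
    [0,0,0],
    [0,0,0],
    [0,0,0],
    [0,0,0]
  ],
  "fingers": [1,1,1,1,1,1,1,1,1,1]
}}

```text
clock: 1.77
eef_pos: [0.3355, -0.3421, 0.5499]
eef_rot: [0.906, 0.423, -0.0, 0.0]
contact_force: [0.5, -0.0, -0.7]
gripper_width: 0.0873
grasp_force: 0.0
```

{"api": "step_arm", "payload": {
  "translation": [
    [0.8,-0.18,0],
    [0.8,-0.18,0],
    [0.8,-0.18,0],
    [0.8,-0.18,0],
    [0.8,-0.18,0],
    [0.8,-0.18,0],
    [0.8,-0.18,0],
    [0.8,-0.18,0],
    [0.8,-0.18,0],
    [0.8,-0.18,0]
  ],
  "delta_rot": [
    [0,0,0],
    [0,0,0],
    [0,0,0],
    [0,0,0],
    [0,0,0],
    [0,0,0],
    [0,0,0],
    [0,0,0],
    [0,0,0],
    [0,0,0]
  ],
  "fingers": [1,1,1,1,1,1,1,1,1,1]
}}

```text
clock: 2.6
eef_pos: [0.4859, -0.0507, 0.5499]
eef_rot: [0.906, 0.423, -0.0, 0.0]
contact_force: [1.1, -0.1, 0.1]
gripper_width: 0.0871
grasp_force: 0.0
```

{"api": "step_arm", "payload": {
  "translation": [
    [0.8,-0.18,0.3],
    [0.8,-0.18,0.4],
    [0.8,-0.18,0.4],
    [0.8,-0.18,0.5],
    [0.8,-0.18,0.5],
    [0.8,-0.18,0.5],
    [0.8,-0.18,0.5],
    [0.8,-0.18,0.4],
    [0.7,-0.18,0.2],
    [0.5,-0.18,0]
  ],
  "delta_rot": [
    [0,0,0],
    [0,0,0],
    [0,0,0],
    [0,0,0],
    [0,0,0],
    [0,0,0],
    [0,0,0],
    [0,0,0],
    [0,0,0],
    [0,0,0]
  ],
  "fingers": [1,1,1,1,1,1,1,1,1,1]
}}

```text
clock: 3.43
eef_pos: [0.626, 0.2289, 0.3981]
eef_rot: [0.906, 0.423, -0.003, -0.0]
contact_force: [1.1, -0.8, -0.6]
gripper_width: 0.0873
grasp_force: 0.0
```

Run:
```python
from h import *
import time
print(state()["joint_positions"],state()["joint_vel"])
for k in range(3): imaging.read_camera("wrist")
snap("wrist","w0");print(state()["eef_pos"])
cv2.imwrite("pics/w0.png",crop("w0",0,0,512,384,1.55))
```

```text
[-0.0434  0.4851 -0.6442  0.9719  0.2885  1.7677 -1.2699] [-0.5215  0.3907  0.0249 -0.5995  0.2307  0.2147 -0.2996]
[0.6258 0.2273 0.4012]
```

View pics/w0.png

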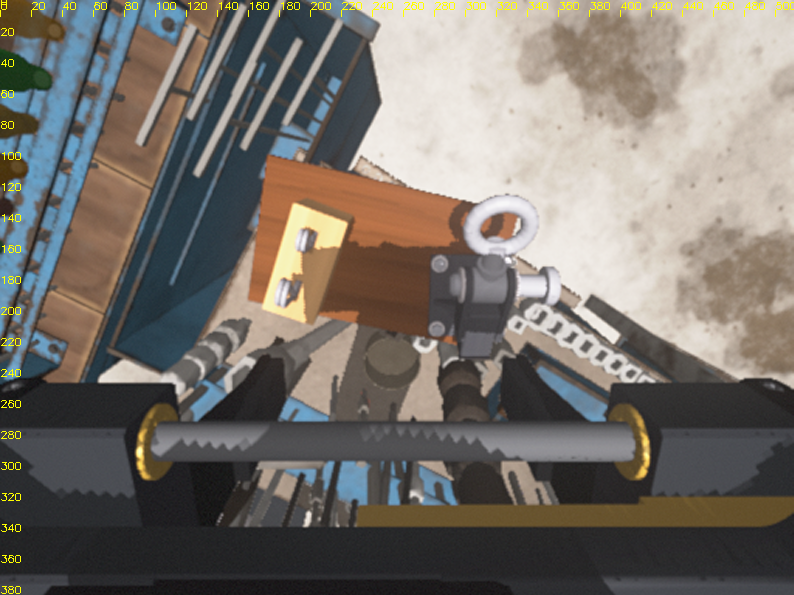

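Run:
```python
from h import *
a=crop("w0",265,115,105,120,5.7);b=crop("w0",160,120,80,100,5.7)
c=np.zeros((600,800,3),np.uint8)
b=cv2.resize(b,(340,425))
a=cv2.resize(a,(458,523))
c[:a.shape[0],:458]=a;c[:425,460:]=b
cv2.imwrite("pics/w0c.png",c)  # a scale 4.362, b scale 4.25
```

```text
(no output)
```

View pics/w0c.png

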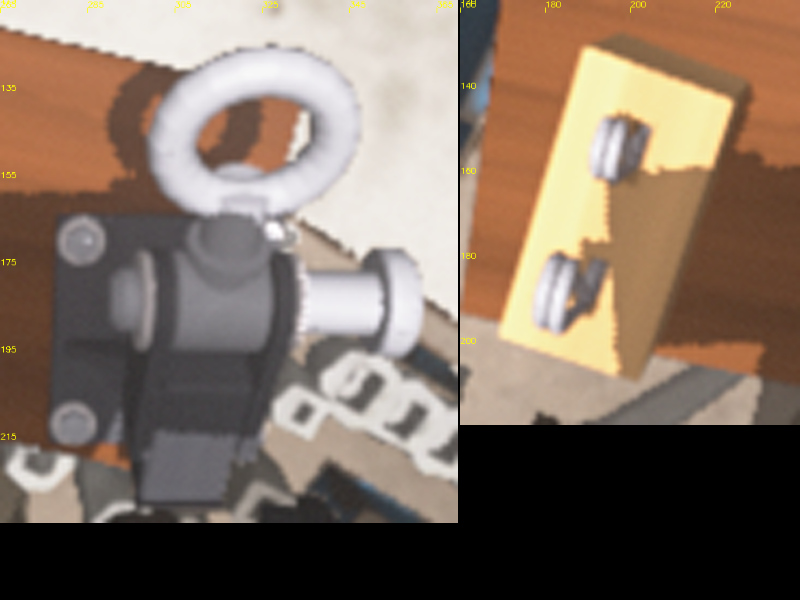

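Run:
```python
from h import *
from scipy.optimize import least_squares
A=atz("w0",342.9,184.2,.185);B=atz("w0",292,183.4,.185);d=(B-A)[:2];print(A,B,np.degrees(np.arctan2(d[1],d[0]))-90)
# drawbar fit: bolts (plate), px
g=lambda x,y:(265+x/4.362,115+y/4.362)
print("bolts",[pt("w0",*g(*c)) for c in [(82,240),(74,423)]])
b1,b2=[atz("w0",*g(*c),.110) for c in [(82,240),(74,423)]];e=(b1-b2)[:2];print(np.linalg.norm(e),np.degrees(np.arctan2(e[1],e[0])))
print("headface",atz("w0",361.5,184,.2025),"end",atz("w0",290.2,183.3,.175))
# top view axis: shaft mids
t=lambda x,y:(110+x/4.6,130+y/4.6)
P=[atz("top0",*t(*c),.185) for c in [(408,100),(385,127),(318,206)]];print("top",P)
d=(P[2]-P[0])[:2];print(np.degrees(np.arctan2(d[1],d[0]))-90)
h=lambda x,y:(160+(x-460)/4.25,120+y/4.25)
# loops
for nm,w,tp,sd in [("big",(557,292),(142.2,222.3),(269.1,262)),("small",(610,150),(134.5,208),(250.3,272.5))]:
    print(nm,tri([("w0",*h(*w)),("top0",*tp),("side0",*sd)]),tri([("w0",*h(*w)),("side0",*sd)])[0],pt("w0",*h(*w)))
C=[atz("w0",*h(*c),.156) for c in [(586,47),(735,98),(498,335),(637,380)]];print(C)
for i,j in [(2,0),(3,1)]:
    d=C[j]-C[i];print("blk x",np.linalg.norm(d),np.degrees(np.arctan2(d[1],d[0])))
print("c",np.mean(C,0))
```

```text
[0.7055 0.1375 0.185 ] [0.6538 0.1819 0.185 ] 49.33308074463491
bolts [array([0.652 , 0.1853, 0.1103]), array([0.606 , 0.1311, 0.1104])]
0.07112017004766194 49.65400637622685
headface [0.7226 0.13   0.2025] end [0.6513 0.1806 0.175 ]
top [array([0.7146, 0.1285, 0.185 ]), array([0.6996, 0.1419, 0.185 ]), array([0.6562, 0.1804, 0.185 ])]
48.36344332910298
big (array([0.5389, 0.2712, 0.1941]), [np.float64(0.001142766352354275), np.float64(0.0009877682367254257), np.float64(0.0004690008288285226)]) [0.539  0.2702 0.1927] [0.5442 0.2712 0.2051]
small (array([0.5781, 0.2945, 0.1779]), [np.float64(0.00235993271060326), np.float64(0.001918442304908838), np.float64(0.001084030658353743)]) [0.5777 0.2923 0.174 ] [0.5813 0.2921 0.1886]
[array([0.5894, 0.3212, 0.156 ]), array([0.6155, 0.2785, 0.156 ]), array([0.4987, 0.27  , 0.156 ]), array([0.5243, 0.2271, 0.156 ])]
blk x 0.10420146755840416 29.46483833844844
blk x 0.10458225220672969 29.41011265659738
c [0.557  0.2742 0.156 ]
```

{"api": "step_arm", "payload": {
  "translation": [
    [-0.04,0.3,0],
    [-0.04,0.5,0.1],
    [-0.04,0.5,0.3],
    [-0.04,0.5,0.4],
    [-0.04,0.5,0.4],
    [-0.04,0.5,0.4],
    [-0.04,0.5,0.4],
    [-0.04,0.5,0.3],
    [-0.04,0.3,0.2],
    [-0.04,0.2,0]
  ],
  "delta_rot": [
    [0,0,0.01],
    [0,0,0],
    [0,0,0],
    [0,0,0],
    [0,0,0],
    [0,0,0],
    [0,0,0],
    [0,0,0],
    [0,0,0],
    [0,0,0]
  ],
  "fingers": [0,0,0,0,0,0,0,0,0,0]
}}

```text
clock: 4.47
eef_pos: [0.7468, 0.1003, 0.2984]
eef_rot: [0.909, 0.417, -0.002, 0.0]
contact_force: [-0.1, -0.6, -0.3]
gripper_width: 0.0283
grasp_force: 0.0
```

{"api": "step_arm", "payload": {
  "translation": [
    [0,0,0.3],
    [0,0,0.4],
    [0,0,0.4],
    [0,0,0.4],
    [0,0,0.4],
    [0,0,0.4],
    [0,0,0.3],
    [0,0,0.2],
    [0,0,0],
    [0,0,0]
  ],
  "delta_rot": [
    [0,0,0],
    [0,0,0],
    [0,0,0],
    [0,0,0],
    [0,0,0],
    [0,0,0],
    [0,0,0],
    [0,0,0],
    [0,0,0],
    [0,0,0]
  ],
  "fingers": [0,0,0,0,0,0,0,0,0,0]
}}

```text
clock: 5.3
eef_pos: [0.7463, 0.103, 0.1904]
eef_rot: [0.908, 0.418, 0.0, 0.0]
contact_force: [0.3, 0.4, 0.6]
gripper_width: 0.0006
grasp_force: 0.0
```

Run:
```python
from h import *
s=state();e=s["eef_pos"];ph=np.radians(49.4);xd=np.array([np.cos(ph),np.sin(ph)]);yd=np.array([-xd[1],xd[0]])
print(e,"t",e[:2]@xd,"s",e[:2]@yd,s["contact_force"],R.from_quat(s["eef_rot"]).as_matrix())
snap("side","s1");snap("wrist","w1")
a=crop("s1",180,180,110,100,5);b=crop("w1",200,120,200,180,2);c=np.zeros((520,800,3),np.uint8)
a=cv2.resize(a,(400,364));b=cv2.resize(b,(400,360));c[:364,:400]=a;c[:360,400:]=b
cv2.imwrite("pics/p1.png",c)
```

```text
[0.7463 0.103  0.1904] t 0.563905425942644 s -0.4995993455030088 [0.2561 0.3879 0.6148] [[ 0.6503  0.7597  0.0004]
 [ 0.7597 -0.6503 -0.0003]
 [ 0.      0.0005 -1.    ]]
```

View pics/p1.png

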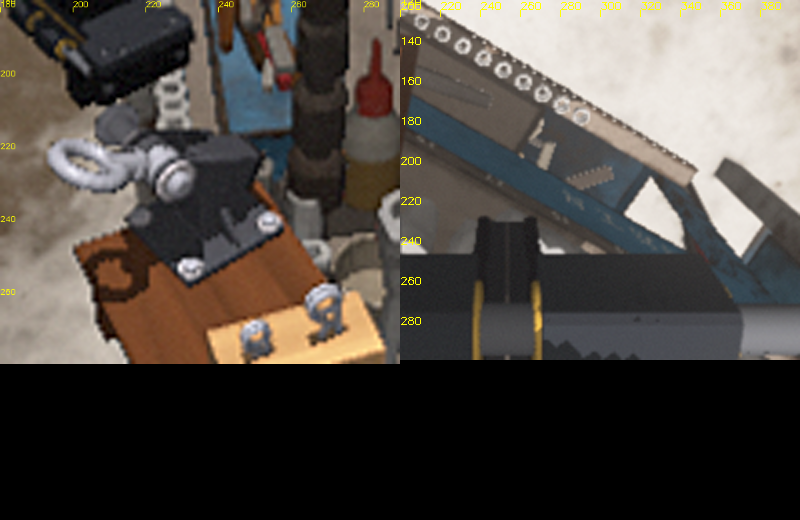

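{"api": "step_arm", "payload": {
  "translation": [
    [0,0,0.15],
    [0,-0.05,0.05],
    [0,-0.1,0],
    [0,-0.1,0],
    [0,-0.1,0],
    [0,-0.1,0],
    [0,-0.1,0],
    [0,-0.1,0],
    [0,-0.1,0],
    [0,-0.1,0]
  ],
  "delta_rot": [
    [0,0,0],
    [0,0,0],
    [0,0,0],
    [0,0,0],
    [0,0,0],
    [0,0,0],
    [0,0,0],
    [0,0,0],
    [0,0,0],
    [0,0,0]
  ],
  "fingers": [0,0,0,0,0,0,0,0,0,0]
}}

```text
clock: 6.23
eef_pos: [0.7217, 0.1239, 0.1823]
eef_rot: [0.909, 0.417, 0.001, 0.001]
contact_force: [7.8, -2.1, -2.6]
gripper_width: 0.0005
grasp_force: 3.6
```

{"api": "step_arm", "payload": {
  "translation": [
    [0,-0.05,0],
    [0,-0.05,0],
    [0,-0.05,0],
    [0,-0.05,0],
    [0,-0.05,0],
    [0,0,0],
    [0,0,0],
    [0,0,0],
    [0,0,0],
    [0,0,0]
  ],
  "delta_rot": [
    [0,0,0],
    [0,0,0],
    [0,0,0],
    [0,0,0],
    [0,0,0],
    [0,0,0],
    [0,0,0],
    [0,0,0],
    [0,0,0],
    [0,0,0]
  ],
  "fingers": [0,0,0,0,0,0,0,0,0,0]
}}

```text
clock: 7.07
eef_pos: [0.7139, 0.1306, 0.1823]
eef_rot: [0.909, 0.418, 0.001, 0.001]
contact_force: [5.6, -2.5, -1.4]
gripper_width: 0.0005
grasp_force: 2.5
```

{"api": "step_arm", "payload": {
  "translation": [
    [0,-0.04,0],
    [0,-0.04,0],
    [0,-0.04,0],
    [0,0,0],
    [0,0,0],
    [0,0,0],
    [0,0,0],
    [0,0,0],
    [0,0,0],
    [0,0,0]
  ],
  "delta_rot": [
    [0,0,0],
    [0,0,0],
    [0,0,0],
    [0,0,0],
    [0,0,0],
    [0,0,0],
    [0,0,0],
    [0,0,0],
    [0,0,0],
    [0,0,0]
  ],
  "fingers": [0,0,0,0,0,0,0,0,0,0]
}}

```text
clock: 7.9
eef_pos: [0.7103, 0.1336, 0.1823]
eef_rot: [0.909, 0.417, 0.001, 0.001]
contact_force: [5.4, -3.0, -2.0]
gripper_width: 0.0003
grasp_force: 2.7
```

{"api": "step_arm", "payload": {
  "translation": [
    [0,-0.03,0],
    [0,-0.03,0],
    [0,0,0],
    [0,0,0],
    [0,0,0],
    [0,0,0],
    [0,0,0],
    [0,0,0],
    [0,0,0],
    [0,0,0]
  ],
  "delta_rot": [
    [0,0,0],
    [0,0,0],
    [0,0,0],
    [0,0,0],
    [0,0,0],
    [0,0,0],
    [0,0,0],
    [0,0,0],
    [0,0,0],
    [0,0,0]
  ],
  "fingers": [0,0,0,0,0,0,0,0,0,0]
}}

```text
clock: 8.73
eef_pos: [0.7092, 0.1345, 0.1824]
eef_rot: [0.909, 0.417, 0.002, 0.002]
contact_force: [8.4, -3.4, -2.0]
gripper_width: 0.0003
grasp_force: 4.2
```

{"api": "step_arm", "payload": {
  "translation": [
    [0,-0.04,0],
    [0,-0.04,0],
    [0,-0.04,0],
    [0,-0.04,0],
    [0,0,0],
    [0,0,0],
    [0,0,0],
    [0,0,0],
    [0,0,0],
    [0,0,0]
  ],
  "delta_rot": [
    [0,0,0],
    [0,0,0],
    [0,0,0],
    [0,0,0],
    [0,0,0],
    [0,0,0],
    [0,0,0],
    [0,0,0],
    [0,0,0],
    [0,0,0]
  ],
  "fingers": [0,0,0,0,0,0,0,0,0,0]
}}

```text
clock: 9.57
eef_pos: [0.7089, 0.1345, 0.1826]
eef_rot: [0.91, 0.415, 0.005, 0.005]
contact_force: [30.7, -8.3, -9.8]
gripper_width: 0.0006
grasp_force: 13.8
```

{"api": "step_arm", "payload": {
  "translation": [
    [0,0.2,0],
    [0,0.4,0],
    [0,0.1,-0.1],
    [0,0,-0.5],
    [0,0,-0.6],
    [0,0,-0.6],
    [0,0,-0.6],
    [0,0,-0.6],
    [0,0,-0.5],
    [0,-0.2,-0.2]
  ],
  "delta_rot": [
    [0,0,0],
    [0,0,0],
    [0,0,0],
    [0,0,0],
    [0,0,0],
    [0,0,0],
    [0,0,0],
    [0,0,0],
    [0,0,0],
    [0,0,0]
  ],
  "fingers": [0,0,0,0,0,0,0,0,0,0]
}}

```text
clock: 10.4
eef_pos: [0.7183, 0.1271, 0.3334]
eef_rot: [0.909, 0.417, 0.002, 0.001]
contact_force: [-0.3, -0.6, -0.5]
gripper_width: 0.0006
grasp_force: 0.0
```

{"api": "step_arm", "payload": {
  "translation": [
    [-0.1,-0.4,0],
    [-0.1,-0.6,0],
    [-0.1,-0.7,0],
    [-0.1,-0.7,0],
    [-0.1,-0.7,0],
    [-0.1,-0.6,0],
    [-0.1,-0.4,0],
    [-0.1,-0.2,0],
    [0,0,0],
    [0,0,0]
  ],
  "delta_rot": [
    [0,0,0],
    [0,0,0],
    [0,0,0],
    [0,0,0],
    [0,0,0],
    [0,0,0],
    [0,0,0],
    [0,0,0],
    [0,0,0],
    [0,0,0]
  ],
  "fingers": [0.4,0.4,0.4,0.4,0.4,0.4,0.4,0.4,0.4,0.4]
}}

```text
clock: 11.23
eef_pos: [0.5663, 0.2144, 0.3298]
eef_rot: [0.908, 0.418, 0.0, 0.001]
contact_force: [0.8, -1.2, 0.8]
gripper_width: 0.0347
grasp_force: 0.0
```

Run:
```python
from h import *
s=state();print(s["eef_pos"],s["contact_force"],s["joint_vel"].max())
imaging.read_camera("wrist");snap("wrist","w2");snap("side","s2")
a=cv2.resize(crop("w2",130,60,260,200,3),(800,600),interpolation=3)
cv2.imwrite("pics/w2.png",crop("w2",130,60,256,192,3.125))
```

```text
[0.5663 0.2144 0.3298] [ 0.7845 -1.1715  0.802 ] 0.024006459022115727
```

View pics/w2.png

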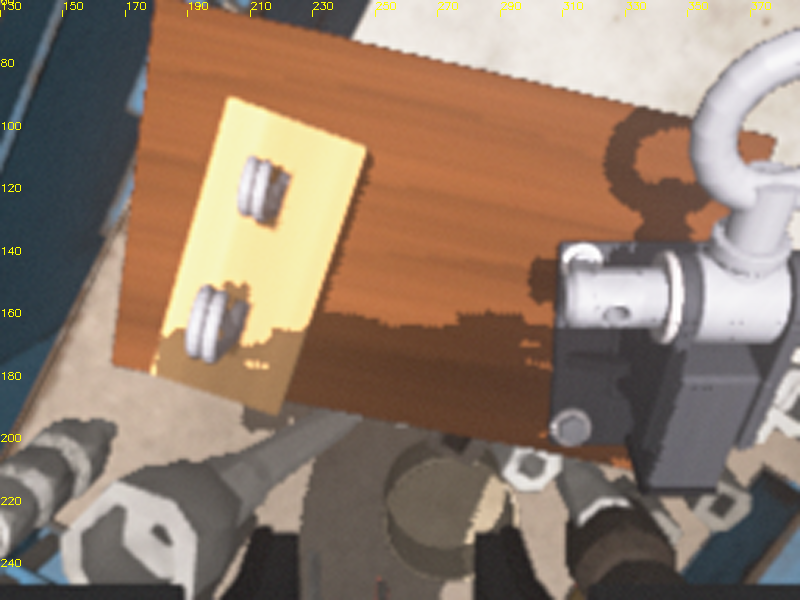

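Run:
```python
from h import *
ph=np.radians(49.4);xd=np.array([np.cos(ph),np.sin(ph)]);yd=np.array([-xd[1],xd[0]])
g=lambda x,y:(130+x/3.125,60+y/3.125)
def st(X):return np.r_[X[:2]@xd,X[:2]@yd,X[2]]
m=atz("w2",*g(617,313),.1937);print("mouth ts",st(m),m)
E=atz("w2",*g(568,296.5),.185);W=atz("w2",*g(660,297),.185);print("end",st(E),"wash",st(W))
print("depth mouth nbr",pt("w2",*g(640,285)),pt("w2",*g(600,290)))
bx=np.radians(29.4);xb=np.array([np.cos(bx),np.sin(bx)]);yb=np.array([-xb[1],xb[0]])
for z in (.192,.1945,.197):
    X=atz("w2",*g(207,323),z);print("loop",X,(X[:2]-[.557,.2742])@xb,(X[:2]-[.557,.2742])@yb)
L=tri([("w2",*g(207,323)),("top0",142.2,222.3),("side0",269.1,262)]);print(L)
L=tri([("w2",*g(207,323)),("w0",160+97/4.25,120+292/4.25),("side0",269.1,262)]);print(L)
C=[atz("w2",*g(*c),.156) for c in [(230,97),(367,150),(152,372),(280,413)]]
for i,j in [(2,0),(3,1)]:
    d=C[j]-C[i];print("blk x",np.linalg.norm(d),np.degrees(np.arctan2(d[1],d[0])))
print("blk",np.mean(C,0))
# project pin_hole candidates on side2
H=np.r_[.5636*xd-.3605*yd,.185];print(H,proj("s2",H))
cv2.imwrite("pics/s2.png",crop("s2",185,200,100,75,8))
```

```text
mouth ts [ 0.5599 -0.3676  0.1937] [0.6435 0.186  0.1937]
end [ 0.5639 -0.353   0.185 ] wash [ 0.5637 -0.3839  0.185 ]
depth mouth nbr [0.6546 0.1885 0.1937] [0.6437 0.196  0.1948]
loop [0.5387 0.2709 0.192 ] -0.01752947404114304 0.006145884487410094
loop [0.5394 0.271  0.1945] -0.01688816316226303 0.005847112099632956
loop [0.5401 0.2711 0.197 ] -0.016246852283383118 0.0055483397118558705
(array([0.5388, 0.2714, 0.1945]), [np.float64(0.0007499135620201134), np.float64(0.0006089441054777984), np.float64(0.00032892401462152374)])
(array([0.539 , 0.2706, 0.1931]), [np.float64(0.00041224589011699253), np.float64(0.00047843112478052275), np.float64(0.0005099627144885251)])
blk x 0.10361298688985994 29.915932177888173
blk x 0.1022045894132499 30.024156863573964
blk [0.5572 0.2742 0.156 ]
[0.6405 0.1933 0.185 ] [[233.7118 234.5003]]
```

View pics/s2.png

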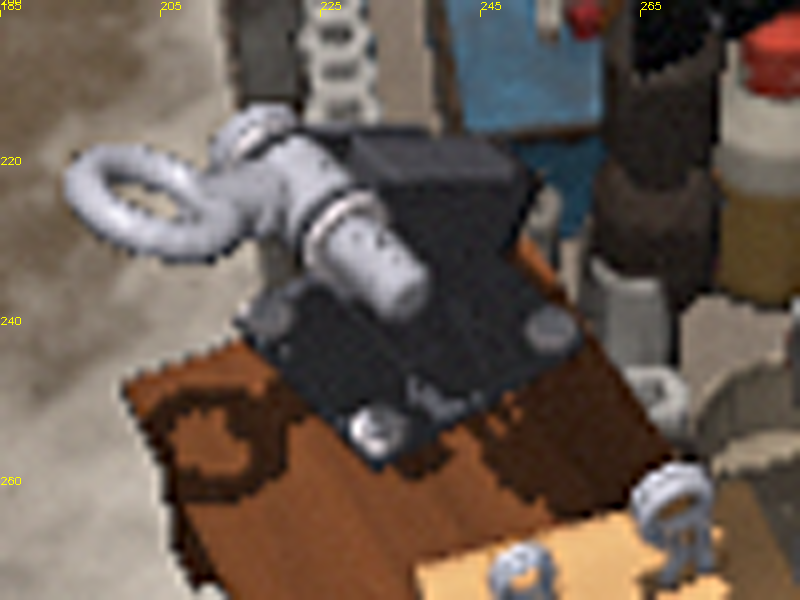

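{"api": "step_arm", "payload": {
  "translation": [
    [0.15,-0.36,0.3],
    [0.16,-0.36,0.4],
    [0.16,-0.36,0.4],
    [0.16,-0.36,0.3],
    [0,0,0.2],
    [0,0,0],
    [0,0,0],
    [0,0,0],
    [0,0,0],
    [0,0,0]
  ],
  "delta_rot": [
    [0,0,0],
    [0,0,0],
    [0,0,0],
    [0,0,0.115],
    [0,0,0.115],
    [0,0,0.115],
    [0,-0.0873,0],
    [0,-0.0873,0],
    [0,-0.0873,0],
    [0,0,0]
  ],
  "fingers": [0.4,0.4,0.4,0.4,0.4,0.4,0.4,0.4,0.4,0.4]
}}

```text
clock: 12.22
eef_pos: [0.5398, 0.2711, 0.2619]
eef_rot: [0.958, 0.253, -0.131, 0.034]
contact_force: [1.2, 0.2, -1.2]
gripper_width: 0.0348
grasp_force: 0.0
```

Run:
```python
from h import *
s=state();T=R.from_quat(s["eef_rot"]);e=s["eef_pos"];print(e,"\n",T.as_matrix())
tgt=np.array([.539,.271,.193]);print("tool delta units",T.inv().apply(tgt-e)/.04)
snap("wrist","w3")
print("loop proj w3",proj("w3",[.539,.271,.194]),"tcp",proj("w3",e),"tips",proj("w3",[e+T.apply([0,y,.008]) for y in(-.017,.017)]))
p,d,*_=load("w3")
u,v=proj("w3",[.539,.271,.194])[0].astype(int)
# socket top in w2
v2,u2=np.mgrid[200:256,130:200];P=np.array([pt("w2",a,b) for a,b in zip(u2.ravel()[::3],v2.ravel()[::3])]);P=P[(P[:,2]>.2)&(P[:,2]<.3)];print("sock",np.percentile(P,[2,98],axis=0))
# loop points from depth
Q=np.array([pt("w3",a,b) for a in range(u-40,u+40) for b in range(v-40,min(v+40,383)) if d[b,a]>0])
Q=Q[(Q[:,2]>.185)&(Q[:,2]<.22)&(np.hypot(Q[:,0]-.539,Q[:,1]-.271)<.025)];print(len(Q))
if len(Q): print(Q.mean(0),np.percentile(Q,[2,98],axis=0)); bx=np.radians(29.7);xb=np.array([np.cos(bx),np.sin(bx)]);yb=np.array([-xb[1],xb[0]]);print(np.percentile((Q[:,:2]-[.539,.271])@np.c_[xb,yb],[2,50,98],axis=0))
```

```text
[0.5398 0.2711 0.2619] 
 [[ 0.8375  0.4938 -0.234 ]
 [ 0.4758 -0.8696 -0.1319]
 [-0.2686 -0.0008 -0.9632]]
tool delta units [ 0.444  -0.0057  1.6637]
loop proj w3 [[252.4923 190.3096]] tcp [[252.6896 249.3571]] tips [[225.6508 243.1968]
 [279.7485 243.2287]]
sock [[0.4729 0.2183 0.2146]
 [0.512  0.255  0.2516]]
398
[0.5434 0.2735 0.2013] [[0.5329 0.2626 0.1886]
 [0.5507 0.281  0.2064]]
[[-0.0081 -0.0059]
 [ 0.0062  0.0003]
 [ 0.0127  0.005 ]]
```

{"api": "step_arm", "payload": {
  "translation": [
    [0.07,0,0.25],
    [0.08,0,0.3],
    [0.08,0,0.3],
    [0.08,0,0.3],
    [0.07,0,0.27],
    [0.06,0,0.24],
    [0,0,0],
    [0,0,0],
    [0,0,0],
    [0,0,0]
  ],
  "delta_rot": [
    [0,0,0],
    [0,0,0],
    [0,0,0],
    [0,0,0],
    [0,0,0],
    [0,0,0],
    [0,0,0],
    [0,0,0],
    [0,0,0],
    [0,0,0]
  ],
  "fingers": [0.4,0.4,0.4,0.4,0.4,0.4,0.4,0.4,0.4,0.4],
  "force": 40
}}

```text
clock: 13.1
eef_pos: [0.5389, 0.2718, 0.1979]
eef_rot: [0.958, 0.254, -0.126, 0.034]
contact_force: [-0.1, -0.2, 0.0]
gripper_width: 0.0348
grasp_force: 0.0
```

{"api": "step_arm", "payload": {
  "translation": [
    [0,0,0],
    [0,0,0],
    [0,0,0],
    [0,0,0],
    [0,0,0],
    [0,0,0],
    [0,0,0],
    [0,0,0],
    [0,0,0],
    [0,0,0]
  ],
  "delta_rot": [
    [0,0,0],
    [0,0,0],
    [0,0,0],
    [0,0,0],
    [0,0,0],
    [0,0,0],
    [0,0,0],
    [0,0,0],
    [0,0,0],
    [0,0,0]
  ],
  "fingers": [0.3,0.2,0,0,0,0,0,0,0,0],
  "force": 40
}}

```text
clock: 13.93
eef_pos: [0.5388, 0.2713, 0.1972]
eef_rot: [0.958, 0.254, -0.126, 0.034]
contact_force: [0.8, -0.5, 1.9]
gripper_width: 0.0119
grasp_force: 39.9
```

{"api": "step_arm", "payload": {
  "translation": [
    [-0.03,0,-0.1],
    [-0.05,0,-0.2],
    [-0.06,0,-0.25],
    [-0.07,0,-0.27],
    [-0.08,0,-0.3],
    [-0.08,0,-0.3],
    [-0.08,0,-0.3],
    [-0.07,0,-0.27],
    [-0.06,0,-0.2],
    [0,0,0]
  ],
  "delta_rot": [
    [0,0,0],
    [0,0,0],
    [0,0,0],
    [0,0,0],
    [0,0,0],
    [0,0,0],
    [0,0,0],
    [0,0,0],
    [0,0,0],
    [0,0,0]
  ],
  "fingers": [0,0,0,0,0,0,0,0,0,0]
}}

```text
clock: 14.77
eef_pos: [0.5392, 0.2722, 0.2901]
eef_rot: [0.959, 0.254, -0.125, 0.033]
contact_force: [0.1, 0.5, -0.6]
gripper_width: 0.0119
grasp_force: 39.9
```

Run:
```python
from h import *
s=state();T=R.from_quat(s["eef_rot"]);e=s["eef_pos"];print(e,s["gripper_width"],s["grasp_force"],"\n",T.as_matrix())
imaging.read_camera("wrist");snap("wrist","w4");snap("side","s4")
p,d,K,o,q=load("w4")
# points in tool frame from depth, near the clip
v,u=np.mgrid[150:260,200:310];z=d[150:260,200:310]
X=np.stack([(u-K[0,2])/K[0,0]*z,(v-K[1,2])/K[1,1]*z,z],-1).reshape(-1,3)
X=R.from_quat(q).apply(X)+o;X=T.inv().apply(X-e)*1000
m=(z.ravel()>0)&(abs(X[:,1])<14)&(X[:,2]>9)&(X[:,2]<110)
Y=np.c_[u.ravel(),v.ravel(),X][m];print(len(Y))
for lo in range(10,110,8):
    k=(Y[:,4]>=lo)&(Y[:,4]<lo+8)
    if k.any(): print(lo,k.sum(),Y[k].mean(0),Y[k][:,2:4].min(0),Y[k][:,2:4].max(0))
```

```text
[0.5392 0.2722 0.2901] 0.01188787979203565 39.93341328576207 
 [[ 0.8399  0.4951 -0.2225]
 [ 0.4785 -0.8689 -0.1271]
 [-0.2562  0.0003 -0.9666]]
444
10 36 [256.5833 234.7778   3.8338   2.6503  13.4744] [ -6.6333 -11.5085] [14.212   6.9258]
18 33 [259.9394 232.6667   1.5623   4.9441  21.67  ] [-5.2294  1.5864] [10.5776  7.0492]
26 57 [260.4561 225.1404   2.9177   5.5007  31.1371] [-3.337  3.101] [8.7498 6.6987]
34 87 [259.0575 212.9885   9.6152   4.6001  37.2889] [-1.4717  2.4062] [13.3964  6.7978]
42 23 [259.1739 204.8261  13.0687   4.8146  44.8504] [11.5267  2.4694] [13.8962  6.953 ]
50 55 [256.5818 208.6545   5.51     2.9736  55.9541] [-38.9168  -7.099 ] [16.5707  7.2854]
58 52 [258.0962 200.7308  10.5838   4.2606  60.3649] [-39.6315  -7.3266] [19.52    8.7391]
66 8 [260.625  235.75   -23.8264   6.8129  69.6841] [-35.1549  -7.4494] [-20.9835   8.949 ]
74 23 [265.4348 228.5652 -21.0541  11.2701  78.389 ] [-21.7155   9.0425] [-20.2752  13.6374]
82 23 [265.5652 224.7391 -20.4666  11.6682  85.4261] [-21.2843   9.269 ] [-19.7756  13.9657]
90 23 [261.4783 202.6957  -2.3673   8.0663  93.1485] [-20.9454   3.8742] [12.5242 13.3518]
98 8 [265.375  219.625  -23.4015  12.3245 104.4713] [-23.8097  10.0269] [-23.0539  13.9421]
106 8 [264.375  218.     -23.2408  11.4931 108.2256] [-24.2391  10.1379] [-22.1118  13.0666]
```

Run:
```python
from h import *
s=state();T=R.from_quat(s["eef_rot"]);e=s["eef_pos"]
p,d,K,o,q=load("w4")
for v in range(176,212,2):
    row=[]
    for u in range(250,270):
        z=d[v,u];row.append(f"{int(z*1000):4d}")
    print(v," ".join(row))
for v,u in [(182,259),(184,259),(186,259),(188,259),(190,259),(194,259)]:
    print(v,u,T.inv().apply(pt("w4",u,v)-e)*1000)
th=np.radians(14.85);dn=np.array([np.sin(th),0,np.cos(th)]);xb=np.array([np.cos(th),0,-np.sin(th)]);yc=np.array([0,-1,0])
lo=np.array([.8,0,3.1]);og=lo-10*xb-3.75*yc
for n,c in [("tip",og+93*dn),("flare",og+14*xb+60*dn)]:print(n,c,proj("w4",e+T.apply(c/1000)))
```

```text
176  295  296  296  295  295  294  295  295  295  295  295  295  295  295  295  295  296  295  294  295
178  297  297  296  297  296  296  298  296  297  295  297  295  297  296  296  297  297  298  296  298
180  298  298  297  297  296  298  298  298  298  300  298  299  299  298  298  297  298  299  298  296
182  299  300  300  298  301  299  299  298  299  298  300  299  299  299  298  300  299  298  300  298
184  300  301  300  300  301  300  301    0  301  300  301  300  301  300  301  301  301  301  301  300
186  302  301  301  302  302  301  301  302  301  300  301  301  301  302  301  302  301  302  301  301
188  485  486  487  486  485  485  487  258  255  257  256  258  485  487  485  487  487  487  486  485
190  488  488  487  488  487  488  489  226  224  224  223  223  489  486  488  490  488  487  487  488
192  482  485  490  490  492  491  489  223  222  222  223  223  225  491  490  492  489  489  491  491
194  478  479  491  491  492  493  223  221  223  223  221  223  223  491  492  493  493  492  493  494
196  472  474  495  497  494  496  222  221  221  220  220  
[... 390 characters left out ...]
 219  211  209  210  210  210  212  504  502  494  474  474  472  312
206  444  446  448  507  507  507  210  206  207  207  207  207  208  506  506  484  470  317  307  305
208  438  441  445  445  509  508  208  205  206  205  204  205  207  508  511  477  463  304  304  301
210  433  438  438  440  512  511  206  204  204  204  203  203  204  511  512  468  294  294  294  295
182 259 [  6.3603   6.2173 132.75  ]
184 259 [  3.9392   6.2534 133.712 ]
186 259 [  1.8693   6.2605 133.3347]
188 259 [11.8778  5.3485 90.9468]
190 259 [19.5113  4.6555 58.746 ]
194 259 [16.8751  4.6332 56.6846]
tip [14.9689  3.75   95.5567] [[257.1657 183.3297]]
flare [20.0438  3.75   60.0708] [[257.8194 188.8721]]
```

```bash
cat >> h.py <<'E'
def clip_tool(th,lo=np.array([.8,-.3,3.1]),roll=.02):
    """clip points in tool frame, mm"""
    dn=np.array([np.sin(th),roll,np.cos(th)]);dn/=np.linalg.norm(dn);xb=np.array([np.cos(th),0,-np.sin(th)]);yc=np.cross(-dn,xb)
    og=lo-10*xb-3.75*yc
    return dict(dn=dn,xb=xb,yc=yc,og=og,tipc=og+90.5*dn,tip=og+93*dn,flare=og+14*xb+60*dn,seat=og+40*dn)
E
python3 - <<'E'
from h import *
s=state();T=R.from_quat(s["eef_rot"]);e=s["eef_pos"]
for deg in (8,9,10,11,12,13,14):
    c=clip_tool(np.radians(deg));print(deg,[proj("w4",e+T.apply(c[k]/1000))[0].round(1) for k in("tipc","flare")],c["tipc"],c["flare"])
# side image: bright leg vs. predicted
c=clip_tool(np.radians(11))
print([(k,proj("s4",e+T.apply(c[k]/1000))[0]) for k in("og","tip","flare","seat")])
p=load("s4")[0];d=load("s4")[1]
for deg in (8,11,14):
    c=clip_tool(np.radians(deg));print(deg,proj("s4",e+T.apply(c["tip"]/1000))[0])
X=proj("s4",e+T.apply(clip_tool(np.radians(11))["tip"]/1000))[0].astype(int)
print(X);print(p[X[1]-14:X[1]+6,X[0]-10:X[0]+12].sum(2)//3)
E
```

```text
8 [array([258.8, 195.9]), array([258.9, 196.6])] [ 3.4795  5.2589 94.0188] [13.0994  4.649  61.8733]
9 [array([258.8, 194.2]), array([258.9, 195.4])] [ 5.0659  5.2589 93.9582] [14.1232  4.649  61.6497]
10 [array([258.8, 192.6]), array([258.9, 194.3])] [ 6.6509  5.2589 93.8699] [15.143   4.649  61.4082]
11 [array([258.8, 191. ]), array([258.9, 193.2])] [ 8.2342  5.2589 93.754 ] [16.1585  4.649  61.149 ]
12 [array([258.8, 189.4]), array([258.9, 192.1])] [ 9.8152  5.2589 93.6104] [17.1692  4.649  60.8721]
13 [array([258.8, 187.8]), array([258.9, 191. ])] [11.3934  5.2589 93.4393] [18.175   4.649  60.5776]
14 [array([258.9, 186.1]), array([259. , 189.9])] [12.9685  5.2589 93.2407] [19.1755  4.649  60.2657]
[('og', array([273.4507, 232.0097])), ('tip', array([274.927 , 259.1843])), ('flare', array([268.5517, 251.8656])), ('seat', array([274.1137, 244.2131]))]
8 [276.8888 258.3722]
11 [274.927  259.1843]
14 [272.9466 259.9306]
[274 259]
[[ 15  11  16   9  16  18  14  17  20  15   7   7   5  54  93  70  92 113
   95  56  59  61]
 [ 31  18  13  12  16  10  16  12   5   1  12  57  70  74  83 
[... 1005 characters left out ...]
0  93 127 130 131 129 133 134
  134 135 140  84]
 [ 35  31  35  41  35  36  34  21  35  99  97  88 125 134 131 131 133 134
  133 134 140  81]
 [ 35  35  38  34  40  35  35  29  41  92  97  78 125 124 130 133 130 132
  134 132 132 122]
 [ 30  37  34  38  37  34  35  32  46  60  78 137 108  89 107 133 130 128
  127 128 131 135]
 [ 30  35  30  33  30  30  47  43  68  69  74 108  81  67  78 126 134 132
  131 130 130  93]
 [ 31  25  34  42  59  69  68  73  77  79  77  76  78  77  70 112 117 133
  137 140 141  73]
 [ 49  64  71  72  77  78  80  78  77  78  75  79  75  80  76  87  74  85
   95 100 104  60]
 [ 67  79  77  78  80  80  78  81  80  83  79  77  76  76  76  74  61  55
   61  65  65  61]]
```

```bash
cat >> h.py <<'E'
ph=np.radians(49.4);XD=np.array([np.cos(ph),np.sin(ph),0]);YD=np.array([-np.sin(ph),np.cos(ph),0]);Z=np.array([0,0,1.])
HZ=-.5*XD+.8660254*Z;HX=.8660254*XD+.5*Z
HOLE=.564*XD-.3677*YD+.185*Z
def goal(th,D,hole=HOLE,**k):
    c=clip_tool(th,**k);Rct=np.c_[c["xb"],c["yc"],-c["dn"]];Rcw=np.c_[HX,YD,HZ]
    T=Rcw@Rct.T;return hole+HZ*D-T@c["seat"]/1000,R.from_matrix(T)
def plan(p,Tg):
    s=state();T=R.from_quat(s["eef_rot"]);e=s["eef_pos"]
    print("pos",e,"trans(cur tool) units",T.inv().apply(p-e)/.04,"rotvec tool",(T.inv()*Tg).as_rotvec(),"F",s["contact_force"])
E
python3 - <<'E'
from h import *
p,T=goal(np.radians(12),.075);print(HOLE,p);print(T.as_matrix());plan(p,T)
print(state()["joint_positions"])
E
```

```text
[0.6462 0.1889 0.185 ] [0.6107 0.1528 0.2923]
[[ 0.6158  0.7656  0.1862]
 [ 0.7248 -0.6431  0.2473]
 [ 0.3091 -0.0173 -0.9509]]
pos [0.5387 0.2716 0.2872] trans(cur tool) units [ 0.0582  3.4724 -0.1444] rotvec tool [ 0.0272  0.5678 -0.3585] F [ 0.3427 -0.6663 -1.1541]
[-0.1493  0.5399 -0.6245  1.1538  0.2542  1.7946 -1.7715]
```

{"api": "step_arm", "payload": {
  "translation": [
    [-0.09,0,-0.3],
    [-0.09,0.2,-0.32],
    [-0.09,0.4,-0.32],
    [0,0.5,0],
    [0,0.5,0],
    [0,0.5,0],
    [0,0.5,0],
    [0,0.4,0],
    [0,0.3,0],
    [0,0.1,0]
  ],
  "delta_rot": [
    [0,0,0],
    [0,0,0],
    [0,0,0],
    [0,0,0],
    [0,0,0],
    [0,0,0],
    [0,0,0],
    [0,0,0],
    [0,0,0],
    [0,0,0]
  ],
  "fingers": [0,0,0,0,0,0,0,0,0,0]
}}

```text
clock: 15.75
eef_pos: [0.6064, 0.151, 0.327]
eef_rot: [0.959, 0.252, -0.126, 0.034]
contact_force: [0.7, -0.3, -1.1]
gripper_width: 0.0124
grasp_force: 39.9
```

{"api": "step_arm", "payload": {
  "translation": [
    [0,0,0],
    [0,0,0],
    [0,0,0],
    [0,0,0],
    [0,0,0],
    [0,0,0],
    [0,0,0],
    [0,0,0],
    [0,0,0],
    [0,0,0]
  ],
  "delta_rot": [
    [0.003,0.06,-0.038],
    [0.004,0.081,-0.051],
    [0.004,0.081,-0.051],
    [0.004,0.081,-0.051],
    [0.004,0.081,-0.051],
    [0.004,0.081,-0.051],
    [0.004,0.081,-0.051],
    [0.001,0.021,-0.013],
    [0,0,0],
    [0,0,0]
  ],
  "fingers": [0,0,0,0,0,0,0,0,0,0]
}}

```text
clock: 16.58
eef_pos: [0.6051, 0.1534, 0.3273]
eef_rot: [0.896, 0.415, 0.138, -0.074]
contact_force: [-0.3, 0.2, -0.3]
gripper_width: 0.0121
grasp_force: 39.9
```

Run:
```python
from h import *
p,T=goal(np.radians(12),.075);plan(p,T)
```

```text
pos [0.6051 0.1534 0.3273] trans(cur tool) units [-0.1927  0.1346  0.8548] rotvec tool [-0.0001  0.0012 -0.0023] F [-0.2951  0.1595 -0.2886]
```

{"api": "step_arm", "payload": {
  "translation": [
    [-0.02,0.02,0.1],
    [-0.03,0.02,0.12],
    [-0.03,0.02,0.13],
    [-0.03,0.02,0.13],
    [-0.03,0.02,0.13],
    [-0.03,0.02,0.12],
    [-0.02,0.01,0.12],
    [0,0,0],
    [0,0,0],
    [0,0,0]
  ],
  "delta_rot": [
    [0,0,0],
    [0,0,0],
    [0,0,0],
    [0,0,0],
    [0,0,0],
    [0,0,0],
    [0,0,0],
    [0,0,0],
    [0,0,0],
    [0,0,0]
  ],
  "fingers": [0,0,0,0,0,0,0,0,0,0]
}}

```text
clock: 17.42
eef_pos: [0.6113, 0.1528, 0.2925]
eef_rot: [0.896, 0.415, 0.138, -0.074]
contact_force: [0.6, 0.3, -0.2]
gripper_width: 0.0121
grasp_force: 39.9
```

Run:
```python
from h import *
p,T=goal(np.radians(12),.075);plan(p,T)
imaging.read_camera("wrist");s=state();snap("wrist","w5");snap("side","s5")
T=R.from_quat(s["eef_rot"]);e=s["eef_pos"];c=clip_tool(np.radians(12))
for n in("w5","s5"):
    print(n,[(k,proj(n,X)[0].round(1)) for k,X in [("tip",e+T.apply(c["tip"]/1000)),("flare",e+T.apply(c["flare"]/1000)),("mouth",HOLE+HZ*.01),("mouthB",HOLE-HZ*.01),("end",HOLE+YD*.016),("wash",HOLE-YD*.016)]])
wm=proj("w5",HOLE+HZ*.01)[0].astype(int);sm=proj("s5",HOLE+HZ*.01)[0].astype(int)
a=cv2.resize(crop("w5",wm[0]-40,wm[1]-40,80,100,5),(400,500));b=cv2.resize(crop("s5",sm[0]-24,sm[1]-36,48,60,8.33),(400,500))
print(wm-40,sm-[24,36])
cv2.imwrite("pics/fin.png",np.hstack([a,b]))
```

```text
pos [0.6113 0.1528 0.2925] trans(cur tool) units [-0.0091 -0.0095  0.0021] rotvec tool [-0.0001 -0.0003 -0.0017] F [ 0.634   0.2684 -0.2143]
w5 [('tip', array([258.8, 188.4])), ('flare', array([258.9, 192.6])), ('mouth', array([258.4, 182.9])), ('mouthB', array([258.5, 173.8])), ('end', array([242.1, 178.1])), ('wash', array([274.8, 178.3]))]
s5 [('tip', array([234.9, 225.4])), ('flare', array([235.7, 214.1])), ('mouth', array([233.4, 229.6])), ('mouthB', array([230.4, 236.3])), ('end', array([235.7, 236.6])), ('wash', array([228.2, 229.4]))]
[218 142] [209 193]
```

View pics/fin.png

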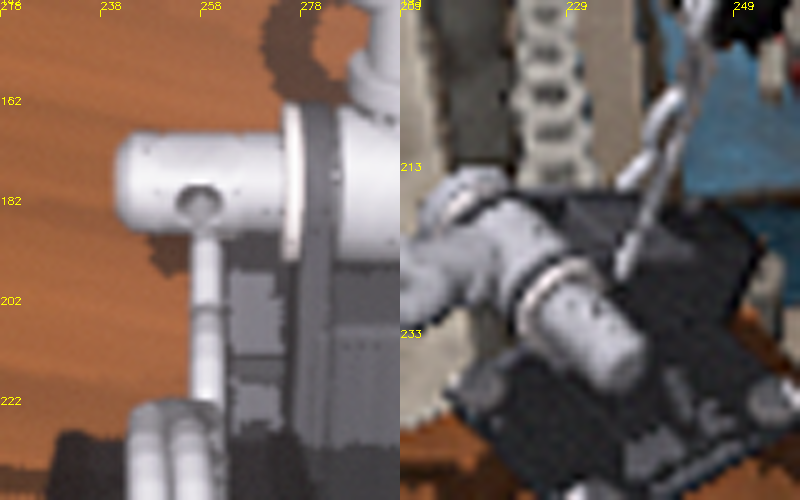

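```bash
cat > an.py <<'E'
from h import *
import sys
from scipy.ndimage import map_coordinates
def prof(name,A,B,n,half,ref):
    """midpoint offset (px) across line A->B (3D) of silhouette with depth within ref of the axis depth"""
    p,d,K,o,q=load(name);out=[]
    for f in np.linspace(0,1,n):
        X=A+f*(B-A);u=proj(name,X)[0];t=proj(name,X+(B-A)*.05)[0]-u;t/=np.linalg.norm(t);nn=np.array([-t[1],t[0]])
        zc=R.from_quat(q).inv().apply(X-o)[2]
        k=np.arange(-half,half+.01,.1);c=u[:,None]+nn[:,None]*k
        dd=map_coordinates(d,[c[1],c[0]],order=0);m=abs(dd-zc)<ref
        if m.any(): out.append([f,k[m].min(),k[m].max(),(k[m].min()+k[m].max())/2,*nn])
    return np.array(out)
s=state();T=R.from_quat(s["eef_rot"]);e=s["eef_pos"];c=clip_tool(np.radians(12));W=lambda k:e+T.apply(c[k]/1000)
n=sys.argv[1:]
for nm in n:
    a=prof(nm,W("tip"),W("seat"),9,5,.012);print(nm,"leg\n",a.round(2))
    a=prof(nm,HOLE+YD*.014,HOLE-YD*.012,6,10,.016);print(nm,"pin\n",a.round(2))
    for k,v in [("XD",XD),("HX",HX),("YD",YD),("HZ",HZ)]: print(k,((proj(nm,HOLE+v*.01)-proj(nm,HOLE))[0]/10).round(3),end=" px/mm; ")
    print()
p,d,*_=load(n[0]);print((d[176:200,252:266]*1000).astype(int))
E
python3 an.py w5 s5
```

```text
w5 leg
 [[ 0.   -2.5   2.4  -0.05 -1.   -0.01]
 [ 0.12  2.4   3.3   2.85 -1.   -0.01]]
w5 pin
 [[ 0.   -9.5  10.    0.25 -0.01  1.  ]
 [ 0.2  -8.6  10.    0.7  -0.01  1.  ]
 [ 0.4  -9.6  10.    0.2  -0.01  1.  ]
 [ 0.6  -9.7   9.2  -0.25 -0.01  1.  ]
 [ 0.8  -9.7  10.    0.15 -0.01  1.  ]
 [ 1.   -9.7  10.    0.15 -0.01  1.  ]]
XD [ 0.009 -1.021] px/mm; HX [ 0.009 -0.935] px/mm; YD [-1.021 -0.008] px/mm; HZ [-0.004  0.466] px/mm; 
s5 leg
 [[ 0.   -1.5   0.1  -0.7   0.92  0.4 ]
 [ 0.12 -1.5   0.6  -0.45  0.92  0.4 ]
 [ 0.25 -1.5   0.6  -0.45  0.92  0.4 ]
 [ 0.38 -1.4   0.6  -0.4   0.92  0.4 ]
 [ 0.5  -1.4   0.6  -0.4   0.92  0.4 ]
 [ 0.62 -1.5   0.6  -0.45  0.92  0.4 ]
 [ 0.75 -3.1   0.6  -1.25  0.92  0.4 ]
 [ 0.88 -1.5   0.6  -0.45  0.92  0.4 ]
 [ 1.   -4.8   0.6  -2.1   0.92  0.4 ]]
s5 pin
 [[ 0.   -3.8   3.6  -0.1   0.69 -0.72]
 [ 0.2  -3.5   3.6   0.05  0.69 -0.72]
 [ 0.4  -3.8   3.9   0.05  0.69 -0.72]
 [ 0.6  -4.    4.2   0.1   0.69 -0.72]
 [ 0.8  -4.2   4.   -0.1   0.69 -0.72]
 [ 1.   -5.8   6.6   0.4   0.69 -0.72]]
XD [-0.328  0.182] px/mm; HX [-0.295  0.016] px/mm; YD [0.234 
[... 757 characters left out ...]
7 277 277 277 257 257 255 256 258 277 277 276 278]
 [370 369 370 370 370 256 254 254 255 256 360 360 359 360]
 [370 369 368 370 257 255 224 224 224 225 362 362 360 360]
 [368 369 369 369 256 224 223 224 224 224 361 361 362 363]
 [369 370 370 370 254 224 222 223 222 222 225 361 360 363]
 [370 370 370 368 223 224 222 222 222 223 224 360 363 362]
 [368 371 369 370 222 223 221 221 222 223 224 360 361 363]
 [370 369 369 368 223 222 221 221 221 221 223 361 361 361]
 [370 369 369 370 224 221 220 222 219 221 223 362 360 361]
 [371 370 370 369 222 222 221 220 220 220 221 362 360 361]
 [370 368 370 369 222 221 219 219 220 221 221 361 362 362]
 [369 370 369 369 220 220 219 219 220 221 221 361 362 362]]
```

```bash
cat > an2.py <<'E'
from h import *
import sys
from scipy.ndimage import map_coordinates
def endpos(name,zlim):
    p,d,K,o,q=load(name);res=[]
    for r in (-6,-4,-2,0,2,4,6):
        # edge beyond the end along the axis, on lines offset r mm in image-normal
        A=HOLE;u0=proj(name,A)[0];u1=proj(name,A+YD*.016)[0];t=u1-u0;L=np.linalg.norm(t);t/=L;nn=np.array([-t[1],t[0]])
        k=np.arange(0,L*2,.05);c=(u0+nn*r*L/16)[:,None]+t[:,None]*k
        dd=map_coordinates(d,[c[1],c[0]],order=0);zc=R.from_quat(q).inv().apply(A-o)[2]
        m=abs(dd-zc)<zlim
        res.append((r,round(k[m].max()/L*16,2)))
    return res
def model_end(name):
    # silhouette of model end rim on the same lines
    a=np.linspace(0,2*np.pi,361);out=[]
    u0=proj(name,HOLE)[0];u1=proj(name,HOLE+YD*.016)[0];t=u1-u0;L=np.linalg.norm(t);t/=L;nn=np.array([-t[1],t[0]])
    P=proj(name,HOLE+YD*.016+.01*(np.cos(a)[:,None]*HX+np.sin(a)[:,None]*HZ))-u0
    x=P@nn/L*16;y=P@t/L*16
    return [(r,round(max(y[i] for i in range(361) if abs(x[i]-r)<.3),2)) for r in(-6,-4,-2,0,2,4,6)]
for n,z in (("w5",.02),("s5",.025)): print(n,endpos(n,z),"\n model",model_end(n))
# cylinder fit on depth
from scipy.optimize import least_squares
for n in("w5","s5","w2"):
    p,d,K,o,q=load(n);u,v=proj(n,HOLE)[0].astype(int)
    Q=np.array([pt(n,a,b) for a in range(u-25,u+25) for b in range(v-25,v+25)])-HOLE
    C=np.c_[Q@HX,Q@YD,Q@HZ]*1000
    C=C[(C[:,1]>-13)&(C[:,1]<13)&(np.hypot(C[:,0],C[:,2])<14)&(np.hypot(C[:,0],C[:,2])>7)&~((abs(C[:,1])<5)&(abs(C[:,0])<5)&(C[:,2]>0))]
    f=least_squares(lambda a:np.hypot(C[:,0]-a[0],C[:,2]-a[1])-10,[0,0],loss="soft_l1",f_scale=.5);print(n,len(C),"pin offset HX,HZ mm",f.x,np.std(f.fun))
s=state();T=R.from_quat(s["eef_rot"]);e=s["eef_pos"];c=clip_tool(np.radians(12))
for n in("s5","w5"):
    u,v=proj(n,e+T.apply(c["tip"]/1000))[0].astype(int)
    Q=np.array([pt(n,a,b) for a in range(u-20,u+30) for b in range(v-30,v+15)])-(e+T.apply(c["tip"]/1000))
    C=np.c_[Q@HX,Q@YD,Q@HZ]*1000
    C=C[(C[:,2]>-1)&(C[:,2]<25)&(np.hypot(C[:,0],C[:,1])<6)]
    f=least_squares(lambda a:np.hypot(C[:,0]-a[0],C[:,1]-a[1])-2.5,[0,0],loss="soft_l1",f_scale=.5);print(n,len(C),"leg offset HX,YD",f.x,np.std(f.fun),C[:,2].min(),C.mean(0))
E
python3 an2.py
```

```text
w5 [(-6, np.float64(16.56)), (-4, np.float64(16.56)), (-2, np.float64(17.59)), (0, np.float64(17.59)), (2, np.float64(16.61)), (4, np.float64(16.66)), (6, np.float64(16.66))] 
 model [(-6, np.float64(16.47)), (-4, np.float64(16.54)), (-2, np.float64(16.57)), (0, np.float64(16.59)), (2, np.float64(16.58)), (4, np.float64(16.55)), (6, np.float64(16.5))]
s5 [(-6, np.float64(17.9)), (-4, np.float64(19.89)), (-2, np.float64(21.87)), (0, np.float64(20.04)), (2, np.float64(21.41)), (4, np.float64(20.19)), (6, np.float64(18.2))] 
 model [(-6, np.float64(22.23)), (-4, np.float64(22.73)), (-2, np.float64(23.02)), (0, np.float64(23.1)), (2, np.float64(23.03)), (4, np.float64(22.78)), (6, np.float64(22.32))]
w5 454 pin offset HX,HZ mm [-0.039   0.3798] 0.5784672054007745
s5 60 pin offset HX,HZ mm [1.2878 0.4944] 0.9913989036675179
w2 413 pin offset HX,HZ mm [0.0484 0.5409] 0.5842314992493797
s5 18 leg offset HX,YD [3.5106 1.1765] 0.6715788381156126 0.9618480540512879 [ 2.9104  1.4168 12.6627]
w5 16 leg offset HX,YD [0.1    0.0324] 0.17633337237733177 1.7411042724648929 [1.873  0.5902 4.2171]
```

```bash
cat > g.py <<'E'
from h import *
import sys
D,a,b=map(float,sys.argv[1:4])
p,T=goal(np.radians(12),D/1000,HOLE+a/1000*HX+b/1000*YD);plan(p,T)
s=state();q=R.from_quat(s["eef_rot"]);print("1mm along -HZ,HX,YD in units",q.inv().apply(-HZ)/40,q.inv().apply(HX)/40,q.inv().apply(YD)/40)
p0,_=goal(np.radians(12),0);print("clip now: HX,YD,D mm",(s["eef_pos"]-p0)@np.c_[HX,YD,HZ]*1000,"F in hx,yd,hz",s["contact_force"]@np.c_[HX,YD,HZ])
E
python3 g.py 70 .3 .65
```

```text
pos [0.6113 0.1527 0.2926] trans(cur tool) units [ 0.0239 -0.0247  0.1254] rotvec tool [ 0.0001 -0.0004 -0.0018] F [ 1.0524 -0.1257 -1.0533]
1mm along -HZ,HX,YD in units [0.0052 0.0005 0.0245] [ 0.0245 -0.     -0.0052] [ 0.0001 -0.025   0.0005]
clip now: HX,YD,D mm [ 0.4037 -0.4395 75.0837] F in hx,yd,hz [-0.0162 -0.8809 -1.2069]
```

{"api": "step_arm", "payload": {
  "translation": [
    [0.013,-0.014,0.06],
    [0.013,-0.014,0.06],
    [0,0,0],
    [0.01,0.001,0.049],
    [0.01,0.001,0.049],
    [0.01,0.001,0.049],
    [0.01,0.001,0.049],
    [0.01,0.001,0.049],
    [0,0,0],
    [0,0,0]
  ],
  "delta_rot": [
    [0,0,0],
    [0,0,0],
    [0,0,0],
    [0,0,0],
    [0,0,0],
    [0,0,0],
    [0,0,0],
    [0,0,0],
    [0,0,0],
    [0,0,0]
  ],
  "fingers": [0,0,0,0,0,0,0,0,0,0]
}}

```text
clock: 18.4
eef_pos: [0.615, 0.1592, 0.2791]
eef_rot: [0.896, 0.415, 0.138, -0.074]
contact_force: [-0.6, 0.9, -0.1]
gripper_width: 0.0119
grasp_force: 39.9
```

```bash
python3 g.py 50 .4 .7
python3 - <<'E'
from h import *
snap("wrist","w6");p,d,*_=load("w6");u,v=proj("w6",HOLE+HZ*.01)[0];print(u,v);print((d[174:196,252:266]*1000).astype(int))
E
```

```text
pos [0.615  0.1592 0.2791] trans(cur tool) units [0.0599 0.0106 0.2369] rotvec tool [-0.0006  0.0001 -0.0018] F [-0.6467  0.9174 -0.104 ]
1mm along -HZ,HX,YD in units [0.0052 0.0005 0.0244] [ 0.0245 -0.     -0.0052] [ 0.0001 -0.025   0.0005]
clip now: HX,YD,D mm [ 0.0279  0.9275 59.7752] F in hx,yd,hz [ 0.1867  1.0881 -0.2279]
259.9330794063858 190.15394155347656
[[355 357 357 355 356 355 357 357 356 356 356 356 356 357]
 [263 262 263 262 264 262 263 264 263 263 264 263 262 262]
 [260 260 260 261 262 261 260 261 262 260 261 262 260 260]
 [259 260 260 260 258 260 260 259 260 259 258 259 258 259]
 [258 258 259 259 258 257 259 258 259 258 259 258 257 259]
 [257 258 257 259 259 258 257 258 257 258 257 257 257 257]
 [257 257 257 257 257 257 257 258 257 257 257 258 257 256]
 [258 257 257 257 257 258 258 257 256 255 257 256 256 258]
 [257 257 257 257 257 257 257 257 257 256 257 255 256 257]
 [257 257 258 256 256 256 256 256 257 256 256 256 256 257]
 [255 255 256 254 257 257 255 256 256 255 254 256 256 257]
 [256 256 255 256 257 256 254 254 256 257 256 255 256 257]
 [256 255 255 257 256 258 258 272 273 257 257 256 256 255]
 [256 254 258 257 257 267 259 258 270 269 257 256 255 256]
 [257 256 256 257 265 258 255 257 256 257 266 258 256 257]
 [257 257 258 258 264 256 255 255 255 255 265 260 257 257]
 [258 257 258 259 257 253 225 223 224 226 263 260 257 258]
 [257 257 257 259 257 223 223 223 224 224   0 260 259 258]
 [257 258 258 259 226 223 222 223 223 224 225 259 259 259]
 [259 259 259 259 225 223 222 223 222 222 224 260 259 259]
 [260 260 261 261 224 222 222 221 221 222 224 262 259 259]
 [262 262 262 264 223 221 222 220 220 222 224 261 263 261]]
```

{"api": "step_arm", "payload": {
  "translation": [
    [0.01,0.006,0],
    [0.01,0.001,0.048],
    [0.01,0.001,0.048],
    [0.01,0.001,0.048],
    [0.01,0.001,0.048],
    [0.01,0.001,0.048],
    [0,0,0],
    [0,0,0],
    [0,0,0],
    [0,0,0]
  ],
  "delta_rot": [
    [0,0,0],
    [0,0,0],
    [0,0,0],
    [0,0,0],
    [0,0,0],
    [0,0,0],
    [0,0,0],
    [0,0,0],
    [0,0,0],
    [0,0,0]
  ],
  "fingers": [0,0,0,0,0,0,0,0,0,0]
}}

```text
clock: 19.28
eef_pos: [0.6187, 0.1629, 0.271]
eef_rot: [0.896, 0.415, 0.138, -0.074]
contact_force: [0.1, 0.3, -0.3]
gripper_width: 0.0126
grasp_force: 39.9
```

```bash
python3 g.py 40 .4 .7
```

```text
pos [0.6187 0.1629 0.271 ] trans(cur tool) units [0.0499 0.0016 0.248 ] rotvec tool [-0.0002 -0.0001 -0.0018] F [ 0.136   0.3143 -0.2983]
1mm along -HZ,HX,YD in units [0.0052 0.0005 0.0244] [ 0.0245 -0.     -0.0052] [ 0.0001 -0.025   0.0005]
clip now: HX,YD,D mm [ 0.5087  0.5631 50.1168] F in hx,yd,hz [ 0.1342  0.1013 -0.4219]
```

{"api": "step_arm", "payload": {
  "translation": [
    [0.01,0.001,0.049],
    [0.01,0.001,0.049],
    [0.01,0.001,0.049],
    [0.01,0.001,0.049],
    [0.01,0.001,0.049],
    [0.01,0.001,0.049],
    [0.01,0.001,0.049],
    [0.01,0.001,0.049],
    [0.01,0.001,0.049],
    [0,0,0]
  ],
  "delta_rot": [
    [0,0,0],
    [0,0,0],
    [0,0,0],
    [0,0,0],
    [0,0,0],
    [0,0,0],
    [0,0,0],
    [0,0,0],
    [0,0,0],
    [0,0,0]
  ],
  "fingers": [0,0,0,0,0,0,0,0,0,0]
}}

```text
clock: 20.12
eef_pos: [0.6244, 0.1698, 0.2547]
eef_rot: [0.896, 0.415, 0.138, -0.074]
contact_force: [0.0, 0.7, -0.2]
gripper_width: 0.012
grasp_force: 39.9
```

```bash
python3 g.py 22 .4 .7
```

```text
pos [0.6244 0.1698 0.2547] trans(cur tool) units [0.0567 0.0067 0.2326] rotvec tool [-0.0008  0.0003 -0.0018] F [ 0.0112  0.6678 -0.2243]
1mm along -HZ,HX,YD in units [0.0052 0.0005 0.0244] [ 0.0245 -0.     -0.0052] [ 0.0001 -0.025   0.0005]
clip now: HX,YD,D mm [ 0.1192  0.7734 31.5746] F in hx,yd,hz [ 0.3333  0.4261 -0.4514]
```

{"api": "step_arm", "payload": {
  "translation": [
    [0.017,0.001,0.049],
    [0.01,0.001,0.049],
    [0.01,0.001,0.049],
    [0.01,0.001,0.049],
    [0.01,0.001,0.049],
    [0.01,0.001,0.049],
    [0.01,0.001,0.049],
    [0.01,0.001,0.049],
    [0,0,0],
    [0,0,0]
  ],
  "delta_rot": [
    [0,0,0],
    [0,0,0],
    [0,0,0],
    [0,0,0],
    [0,0,0],
    [0,0,0],
    [0,0,0],
    [0,0,0],
    [0,0,0],
    [0,0,0]
  ],
  "fingers": [0,0,0,0,0,0,0,0,0,0],
  "force": 60
}}

```text
clock: 20.95
eef_pos: [0.6303, 0.1758, 0.242]
eef_rot: [0.896, 0.415, 0.139, -0.074]
contact_force: [0.3, -1.3, 3.7]
gripper_width: 0.0121
grasp_force: 60.0
```

```bash
python3 g.py 0 .4 .7
```

```text
pos [0.6303 0.1758 0.242 ] trans(cur tool) units [ 0.0703 -0.0055  0.4024] rotvec tool [ 0.0007 -0.0009 -0.0019] F [ 0.2763 -1.33    3.7318]
1mm along -HZ,HX,YD in units [0.0052 0.0005 0.0245] [ 0.0245 -0.     -0.0052] [ 0.0001 -0.025   0.0005]
clip now: HX,YD,D mm [ 0.9793  0.1684 16.3243] F in hx,yd,hz [ 1.1471 -1.0753  3.6469]
```

{"api": "step_arm", "payload": {
  "translation": [
    [0.01,0,0.049],
    [0.008,0,0.049],
    [0.008,0,0.049],
    [0.008,0,0.049],
    [0.008,0,0.049],
    [0.008,0,0.049],
    [0.008,0,0.049],
    [0,0,0],
    [0,0,0],
    [0,0,0]
  ],
  "delta_rot": [
    [0,0,0],
    [0,0,0],
    [0,0,0],
    [0,0,0],
    [0,0,0],
    [0,0,0],
    [0,0,0],
    [0,0,0],
    [0,0,0],
    [0,0,0]
  ],
  "fingers": [0,0,0,0,0,0,0,0,0,0]
}}

```text
clock: 21.78
eef_pos: [0.6336, 0.1815, 0.2283]
eef_rot: [0.896, 0.415, 0.138, -0.075]
contact_force: [3.8, 3.4, -4.6]
gripper_width: 0.0119
grasp_force: 59.9
```

```bash
python3 g.py 0 .4 .7
```

```text
pos [0.6336 0.1815 0.2283] trans(cur tool) units [0.0218 0.0173 0.0278] rotvec tool [-0.0013 -0.0002 -0.0015] F [ 3.7859  3.4343 -4.6202]
1mm along -HZ,HX,YD in units [0.0052 0.0005 0.0244] [ 0.0245 -0.     -0.0052] [ 0.0001 -0.025   0.0005]
clip now: HX,YD,D mm [-0.2197  1.3682  1.283 ] F in hx,yd,hz [ 2.0818 -0.6396 -6.5369]
```

{"api": "step_arm", "payload": {
  "translation": [
    [0.012,0.008,0.02],
    [0.008,0.005,0.016],
    [0,0,0],
    [0,0,0],
    [0,0,0],
    [0,0,0],
    [0,0,0],
    [0,0,0],
    [0,0,0],
    [0,0,0]
  ],
  "delta_rot": [
    [0,0,0],
    [0,0,0],
    [0,0,0],
    [0,0,0],
    [0,0,0],
    [0,0,0],
    [0,0,0],
    [0,0,0],
    [0,0,0],
    [0,0,0]
  ],
  "fingers": [0,0,0,0,0,0,0,0,0,0]
}}

```text
clock: 22.62
eef_pos: [0.6346, 0.1818, 0.2281]
eef_rot: [0.896, 0.415, 0.138, -0.074]
contact_force: [-2.5, 0.6, 5.0]
gripper_width: 0.0118
grasp_force: 60.0
```

```bash
python3 g.py 0 .4 .7
```

```text
pos [0.6346 0.1818 0.2281] trans(cur tool) units [0.0027 0.0033 0.016 ] rotvec tool [-0.0008  0.0003 -0.0015] F [-2.4808  0.5946  5.0321]
1mm along -HZ,HX,YD in units [0.0052 0.0005 0.0244] [ 0.0245 -0.     -0.0052] [ 0.0001 -0.025   0.0005]
clip now: HX,YD,D mm [0.4276 0.8181 0.6513] F in hx,yd,hz [1.5089 2.2706 4.9394]
```

{"api": "step_arm", "payload": {
  "translation": [
    [0,0,0],
    [0,0,0],
    [0,0,0],
    [0,0,0],
    [0,0,0],
    [0,0,0],
    [0,0,0],
    [0,0,0],
    [0,0,0],
    [0,0,0]
  ],
  "delta_rot": [
    [0,0,0],
    [0,0,0],
    [0,0,0],
    [0,0,0],
    [0,0,0],
    [0,0,0],
    [0,0,0],
    [0,0,0],
    [0,0,0],
    [0,0,0]
  ],
  "fingers": [0.2,0.25,0.3,0.3,0.3,0.3,0.3,0.3,0.3,0.3]
}}

```text
clock: 23.45
eef_pos: [0.6349, 0.1815, 0.2279]
eef_rot: [0.896, 0.415, 0.138, -0.074]
contact_force: [0.1, -0.3, 0.5]
gripper_width: 0.026
grasp_force: 0.0
```

{"api": "step_arm", "payload": {
  "translation": [
    [0,0,-0.1],
    [0,0,-0.2],
    [0,0,-0.3],
    [0,0,-0.4],
    [0,0,-0.5],
    [0,0,-0.5],
    [0,0,-0.4],
    [0,0,-0.2],
    [0,0,0],
    [0,0,0]
  ],
  "delta_rot": [
    [0,0,0],
    [0,0,0],
    [0,0,0],
    [0,0,0],
    [0,0,0],
    [0,0,0],
    [0,0,0],
    [0,0,0],
    [0,0,0],
    [0,0,0]
  ],
  "fingers": [0.3,0.3,0.3,0.3,0.3,0.3,0.3,0.3,0.3,0.3]
}}

```text
clock: 24.28
eef_pos: [0.6156, 0.1557, 0.327]
eef_rot: [0.896, 0.415, 0.138, -0.074]
contact_force: [-0.2, 0.7, -0.4]
gripper_width: 0.026
grasp_force: 0.0
```

Run:
```python
from h import *
from scipy.optimize import least_squares
print(state()["eef_pos"],state()["contact_force"]);snap("wrist","w7");snap("side","s7")
# where the clip stands: points near hole axis above and below pin, in hole frame
for n in("w7","s7"):
    p,d,K,o,q=load(n);v,u=np.mgrid[0:384,0:512];X=np.stack([(u-K[0,2])/K[0,0]*d,(v-K[1,2])/K[1,1]*d,d],-1).reshape(-1,3)
    X=R.from_quat(q).apply(X)+o-HOLE;C=np.c_[X@HX,X@YD,X@HZ]*1000;C=C[d.ravel()>0]
    k=(abs(C[:,1]-3)<12)&(abs(C[:,0]-8)<25)&(C[:,2]>14)&(C[:,2]<70)
    L=C[k&(C[:,2]>24)];print(n,len(L),"loop/upper pct",np.percentile(L,[2,50,98],axis=0))
    for lo in (-30,-20,14,20,26,34,42,48): 
        m=(abs(C[:,1]-3)<12)&(abs(C[:,0]-8)<22)&(C[:,2]>=lo)&(C[:,2]<lo+6)
        if m.any():print(lo,m.sum(),C[m].min(0),C[m].max(0))
print("predicted loop centre: HX 10, YD 3.75, HZ 40; top 52.5")
```

```text
[0.6156 0.1557 0.327 ] [-0.2128  0.6643 -0.4232]
w7 300 loop/upper pct [[ 1.5658 -2.0878 28.6862]
 [15.3965  4.5555 49.6868]
 [22.354  10.4724 53.5306]]
-20 19 [ 12.1418  -0.7748 -18.4563] [ 17.4239   3.777  -14.2538]
14 20 [ 1.1599 -2.0546 14.0319] [10.9527  1.1162 19.7017]
20 13 [ 1.5658 -2.0719 20.1711] [16.2161  4.034  25.4319]
26 12 [ 1.6032 -2.0829 26.1892] [19.5345  5.8386 31.9858]
34 25 [ 1.7461 -2.0964 34.6533] [22.7046 11.3273 39.9861]
42 58 [-0.0472 -2.1103 42.0118] [22.5779 11.1472 47.9573]
48 186 [ 1.9638 -1.1573 48.0394] [20.7716 10.0253 53.8689]
s7 67 loop/upper pct [[ 0.9517  0.4815 25.345 ]
 [16.6021  6.8523 41.3926]
 [24.2384 12.4433 52.8428]]
-30 4 [  2.7532   1.8697 -28.8462] [  6.3726   3.8852 -25.0831]
-20 8 [  3.3644   0.8452 -19.4656] [ 18.3811   4.4709 -14.433 ]
14 8 [-0.6054  0.0645 14.1211] [12.4563  5.426  18.7057]
20 8 [ 0.9355 -0.4016 20.504 ] [17.2319  7.3082 25.8434]
26 4 [11.3851  6.8329 26.2863] [20.0339 10.3597 31.7195]
34 17 [ 0.8782  0.6189 34.296 ] [24.3042 12.8473 39.9071]
42 16 [ 0.9863  1.5535 42.439 ] [25.6467 11.7601 47.3899]
48 17 [ 4.0421  2.0377 48.4615] [22.8227 10.5506 52.9858]
predicted loop centre: HX 10, YD 3.75, HZ 40; top 52.5
```

```bash
python3 -c "
from h import *
print(ticket.job_done())"
```

```text
the job is handed in; nothing more can be done
None
```

The pin is pushed home and the large clip is through the cross hole and snapped over it, seated within about 1 mm by the depth images; it is released, and the job was handed in at about 24 s with no verdict shown.

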